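# Swing a clock-case moulding into line on the sticking board and wedge it

## Robot

A 7-joint arm with a two-finger parallel gripper is mounted at the origin on the work surface. World frame = base frame: x ahead of the robot, y to its left, z up, the work surface at z = 0. Lengths are in m, angles in degrees, forces in N, time in s.
With the tool pointing down it reaches from about 0.4 to 0.85 m from the base axis. Payload 4.5 kg.
Tool frame: the origin (TCP) lies midway between the tips of the shut fingers; the grasp point (between the pads) lies 19 mm behind it; z points along the fingers, y is the direction in which the jaws open and shut (so a half turn about z gives the same grasp; the last joint's range is limited). The gripper opens to 85 mm and grips with 20 to 120 N. Pads are 22 mm wide; open, the fingers measure 114 mm over their backs; the gripper's body (76 mm by 85 mm) begins 54 mm behind the grasp point. The pads swing forward as they close: fully open they stand 13 mm farther back than shut.
Start: joints at [1.937, 39.483, -11.15, 89.685, 9.013, 51.709, -12.324], TCP at [0.625, 0, 0.231] pointing down, gripper open.
Joint ranges: [-172.22, 172.22], [-26.19, 119.32], [-84.43, 86.54], [7.71, 146.69], [-57.33, 237.33], [2.42, 119.75], [-152.13, 152.13]. Speed limits (degrees/s): [147.25, 147.25, 180, 180, 180, 180, 180].

## Interface

Orientations are given as a 3x3 rotation matrix whose columns are the frame's x, y, z axes.
In Python, from cell import sense, optics, ctrl gives the robot as it stands. The module is installed in compiled form; this text tells all that it offers.
- The arm moves only by the tool jog_arm, never from a script. Its argument "rows" is one flat list of numbers, 4 for each row, row after row: the shift along the tool's x, y, z in mm, then the turn about the tool's z in rad. A call has 1 to 5 rows; each row shifts and turns the commanded pose from where the row before left it, along the tool's axes as they then stand; what a row does not reach is not made up. A row lasts 1/10 s, in which the tool goes at most 50 mm and 8.59 degrees, less where a joint would pass 70% of its speed; a pose out of reach is approached as far as the arm can. A call with a gripper value outside its range is refused whole. "claw" is the finger opening in mm, from 0 to 85.4, set as the call begins (left out, the last holds). The fingers move at their own pace and stop on an object; the grip force is fixed at half the most. Time passes only in rows, so rows that do not move let the fingers close. It gives the time, the measured TCP pose, the force and the opening at its end, in the units of the state.
- sense(): the state, without advancing time (a new reading comes with each control period).
- optics.camera(name): name is "scene" or "side" or "wrist"; returns a dict with "img" (384x512x3 uint8, red, green, blue), "camera_matrix" (3x3 intrinsics, pixels), "distortion" ([k1, k2, p1, p2, k3] as OpenCV has them; the pictures are not rectified), "view" (4x4, takes a point from world to camera coordinates). Camera axes: x right, y down, z forward; pixel columns grow to the right and rows downward; lengths in m; the calibration is good to about 2 mm. A picture is of the moment at which its call begins. There is no depth.
- ctrl.job_done(): hands the job in, once; it reports no verdict.
Trained networks look in the newest picture that a camera, given by its name, has taken for a name from the list of things; names that differ only in an ending like _2 or _b are one class to them, and where a whole thing is asked for, a point or a joint stands for the part that bears it (a point fixed in the world has none). Each returns a list of dicts, best first, with "conf" (0 to 1); they miss things now and then, are a little off and sometimes report something else, mostly with a low value. They report only what shows in the picture. A call takes as long as a camera call.
- optics.outline_of(thing, camera): "mask" (384x512 bool, what is visible of it).
- optics.place_of(thing, camera): "point" ([x, y, z] in m, in world coordinates, good to about 4 mm: a listed point, or the origin of a listed thing).
The state is a dict: "time": time; "joint_positions": joint angles; "dq": joint speeds; "joint_torque": joint torques, N m; "position": TCP position; "tool_rot": TCP orientation; "contact_force": force on the tool from outside, world axes, zero at the start; "ft_torque": the same for the moment, N m; "gripper_width": opening from 0.0 (shut) to 1.0 (fully open).
Only numpy, scipy, OpenCV 4.12 (cv2) and the standard library are available. Lean on these libraries where they do the work, as an engineer would, in place of code of your own. Each camera call takes 0.05 s, during which the arm holds its last target.

## Task

Set the walnut moulding in the sticking board, ready for planing: bring its butt end up against the steel stop pin while it still lies askew, then keep that end bearing on the pin and swing the moulding in until its polished face lies flat along the fence and presses on it. Then push the wooden wedge, nose first, into the gap between the moulding's far end and the tail stop until it sits tight by itself, and let go. Do not let the polished face press on the fence before the end is at the pin, never let the moulding be pressed against pin, fence or wedge with more than about 3 kg (30 N), and leave everything else lying where it is.

Things in the scene. Friction and masses are not known exactly. Their poses are not given: they have to be found in the camera images.
- board: Plywood sticking board, 230 mm (x) by 380 mm (y), 18 mm thick, fixed to the bench. Origin: centre of its underside. Its y runs along the fence towards the pin end, its x across, towards the fence side; its z up. All positions below 'on the board' are in this frame, z from the bench. Resting on it, the moulding drags with some 2 N of friction; held just clear of it it does not.
- fence: Low pale wooden strip fixed on the board along y: 25 mm wide, 252 mm long, only 12 mm high (top at z 30 mm), so that a finger passes above it. Its working face, at x = +80 mm on the board, looks to -x and runs from y = -107 to +145 mm. Origin: centre of its underside.
- pin: Round steel stop pin fixed upright in the board: 20 mm diameter, 30 mm high above the board (top at z 48 mm), axis at x = +60, y = +165 mm on the board. Origin: on its axis at the board's surface. It is rigid.
- pin_axis (a point): Point on the pin's axis, 17 mm above the board's surface.
- moulding: Dark walnut clock-case moulding, 40 mm wide (x), 280 mm long (y), 34 mm thick, about 0.3 kg, two beads along its top (up to 5 mm higher). Origin: centre of its underside. Its +y end is the butt end, its +x long side the polished face. It starts on the board, far end swung 0.28 to 0.45 rad away from the fence. Seated: x = +60, y = +15 mm on the board, same axes as the board.
- butt (a point): Middle of the moulding's butt end face (+y end), at half thickness. Seated: 10 mm from the pin's axis.
- far_end (a point): Middle of the moulding's far end face (-y end), at half thickness. The tail stop (pale block, 28 mm high, on the board past this end) has a slanted face: when the moulding is seated the gap is about 8 mm at the fence face and widens 1 in 6 towards -x, about 15 mm at the moulding's near side (up to 2 mm more or less: the stop is adjustable); its face ends 48 mm from the fence face.
- wedge: Pale wooden wedge, 22 mm high, 100 mm long, with a raised heel to grip. Heel: 30 mm (x) by 22 mm (y), 40 mm high. Origin: under the heel's centre. The nose is at x = +85 mm. The square face is +y (y = +11 mm) and goes against the moulding's end; the -y face slopes 1 in 6: 8 mm thick at the nose, 20 mm at the heel. Starts on the bench, left or right of the board.
- wedge_nose (a point): Middle of the wedge's nose, at half height. When tight the nose is somewhere between 12 mm past and 12 mm short of the fence face: it depends on the tail stop and shows only in the force. Waxed faces: a push P along it presses the moulding endwise with up to 1.8 P. Held in the grip it may bind askew and come loose later; a last level push or two of 10 to 15 N on the back of the heel locks it.
- sanding_block: Bystander: cork sanding block 107 x 57 x 26 mm on the bench on the other side of the board from the wedge. Origin: centre of its underside.
- gear: Bystander: brass clock wheel, 61 mm across, 22 mm high with its arbor, lying on the board at its near corner on the pin side. Origin: centre of its underside.
- oil_bottle: Bystander: green glass oil bottle, 36 mm across, 85 mm high, beyond the board. Origin: centre of its underside.
- screw_pot: Bystander: brass bowl, 60 mm across, 35 mm high, beyond the board. Origin: centre of its underside.
- hammer: Bystander: small hammer lying on the bench at the left. Origin: underside, mid length.
- screwdriver: Bystander: screwdriver, 170 mm, lying on the bench at the near right. Origin: underside, mid length.
- offcut: Bystander: short piece of the same walnut moulding, 40 x 85 x 34 mm, on the bench at the near left. Origin: centre of its underside.

How it is judged:
By the outcome, as a careful person would: the job done as asked, in the order asked, and still so for the second after the job is handed in, with the robot touching nothing.
It also fails if it takes over 72 s, if anything falls off the work surface, if the arm or the gripper's body presses on something with over 40 N, if the wrist force passes 120 N, or if a joint passes its speed limit or range.

## Working session

There is one attempt and no reset: what is moved stays moved. The work goes in short steps, Python scripts to look and compute and a tool call to move; the robot and the scene stay as the last step left them, time stands still between calls to the robot, and variables do not carry over. Pictures are saved under pics/ and viewed, and the job is handed in when it is done.

Besides the shell and the picture viewer there is one more tool, called after "Emit:" as a command line: name --argument value ..., lists and objects as JSON in quotes. jog_arm: Moves the arm, as the interface text tells. Its arguments: {"type":"object","properties":{"rows":{"type":"array","items":{"type":"number"}},"claw":{"type":"number"}},"required":["rows"]}

```bash
mkdir -p pics
cat > h.py <<'E'
import numpy as np, cv2
from cell import sense, optics, ctrl
def snap(cam,name):
    d=optics.camera(cam); cv2.imwrite(f'pics/{name}.png',cv2.cvtColor(d['img'],cv2.COLOR_RGB2BGR)); return d
def ray(d,uv,z):
    # pixel to world point on plane z
    p=cv2.undistortPoints(np.array([[uv]],float),d['camera_matrix'],np.array(d['distortion'],float))[0,0]
    V=np.array(d['view']);R=V[:3,:3];t=V[:3,3];c=-R.T@t;r=R.T@np.array([p[0],p[1],1.])
    return c+r*(z-c[2])/r[2]
def proj(d,P):
    V=np.array(d['view']);P=np.atleast_2d(np.array(P,float))
    return cv2.projectPoints(P,cv2.Rodrigues(V[:3,:3])[0],V[:3,3],d['camera_matrix'],np.array(d['distortion'],float))[0][:,0]
E
python3 - <<'E'
from h import *
np.set_printoptions(precision=4,suppress=True)
print(sense())
for c in ['scene','side','wrist']:
    d=snap(c,c+'0'); 
    print(c,d['view'],d['camera_matrix'])
    for n in ['board','fence','pin','pin_axis','moulding','butt','far_end','wedge','wedge_nose','gear','sanding_block']:
        r=optics.place_of(n,c); print(n,[(np.round(x['point'],4),round(x['conf'],2)) for x in r[:2]])
print(sense()['time'])
E
```

```text
{'time': 0.0, 'joint_positions': array([  1.9363,  39.5346, -11.1443,  89.7468,   9.0127,  51.7101,
       -12.325 ]), 'dq': array([ 0.0404, -0.0247,  0.0055,  0.0108,  0.0845,  0.0184,  0.0209]), 'joint_torque': array([  0.0011, -53.9627,  -1.2666, -15.8547,   0.0091,   0.0094,
         0.0001]), 'position': array([ 0.6243, -0.0001,  0.2305]), 'tool_rot': array([[-0.0001,  1.    , -0.0019],
       [ 1.    ,  0.0001, -0.0001],
       [-0.0001, -0.0019, -1.    ]]), 'contact_force': array([ 0.6448,  0.7933, -0.0709]), 'ft_torque': array([-0.0238, -0.0277, -0.0294]), 'gripper_width': 1.0003362585180438}
scene [[-0.8796  0.4752  0.0227  0.5071]
 [ 0.2984  0.5883 -0.7516 -0.1095]
 [-0.3705 -0.6543 -0.6593  1.3748]
 [ 0.      0.      0.      1.    ]] [[361.3717   0.     260.3566]
 [  0.     361.3717 195.007 ]
 [  0.       0.       1.    ]]
board [(array([ 0.5851, -0.0034,  0.0002]), 0.77), (array([ 0.5558, -0.0203,  0.0162]), 0.29)]
fence [(array([0.6763, 0.0086, 0.0208]), 0.96)]
pin [(array([0.5124, 0.1417, 0.0152]), 0.56), (array([0.6519, 0.1585, 0.0151]), 0.39)]
pin_axis [(array([0.6548
[... 1533 characters left out ...]
56  0.3783]
 [ 0.      0.      0.      1.    ]] [[277.9101   0.     252.8092]
 [  0.     277.9101 189.4112]
 [  0.       0.       1.    ]]
board [(array([ 0.5806, -0.0009,  0.0019]), 0.66)]
fence [(array([0.678 , 0.0108, 0.0223]), 0.94), (array([0.8047, 0.1332, 0.0007]), 0.21)]
pin [(array([0.6561, 0.1611, 0.0159]), 0.84)]
pin_axis [(array([0.6559, 0.1543, 0.0369]), 0.69), (array([0.5125, 0.1394, 0.0153]), 0.37)]
moulding [(array([ 0.5584, -0.0258,  0.021 ]), 0.89)]
butt [(array([0.6041, 0.1038, 0.0341]), 0.74)]
far_end [(array([ 0.4974, -0.1521,  0.0339]), 0.84)]
wedge []
wedge_nose []
gear [(array([0.5146, 0.1379, 0.0147]), 0.66)]
sanding_block [(array([0.6787, 0.0063, 0.0205]), 0.47)]
1.8
```

View pictures.

View pics/scene0.png

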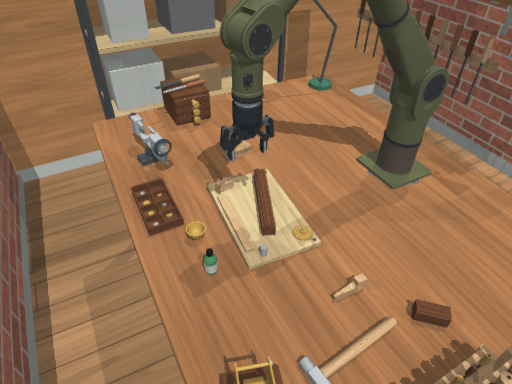

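View pics/side0.png

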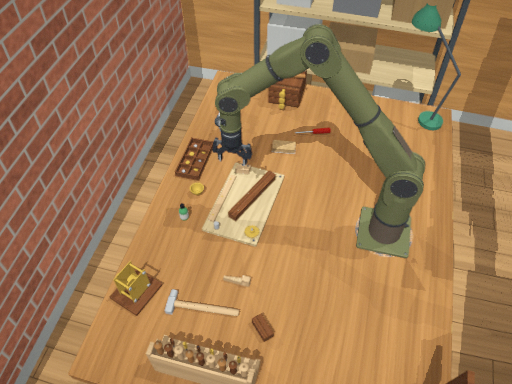

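View pics/wrist0.png

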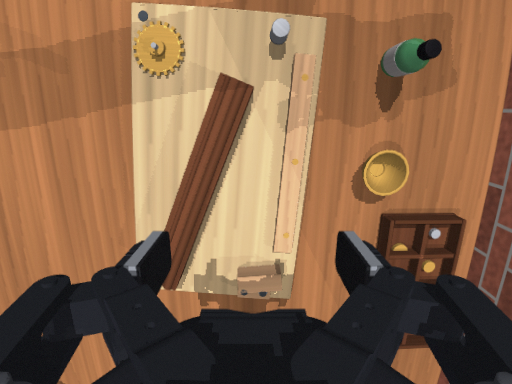

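Run:
```python
import cv2
i=cv2.imread('pics/wrist0.png')[0:310,120:350]
i=cv2.resize(i[:190],None,fx=3.2,fy=3.2,interpolation=cv2.INTER_CUBIC);cv2.imwrite('pics/w0a.png',i)
i=cv2.imread('pics/wrist0.png')[180:310,120:350]
cv2.imwrite('pics/w0b.png',cv2.resize(i,None,fx=3.2,fy=3.2,interpolation=cv2.INTER_CUBIC))
```

```text
(no output)
```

View pics/w0a.png

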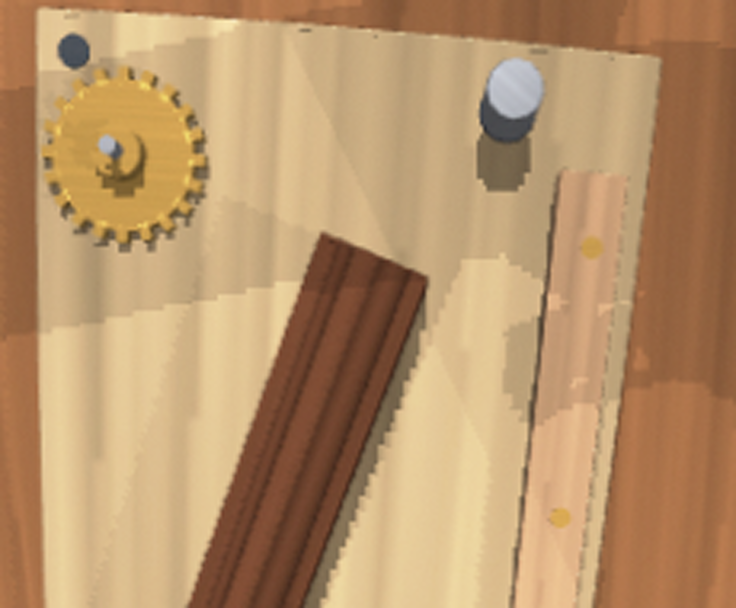

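View pics/w0b.png

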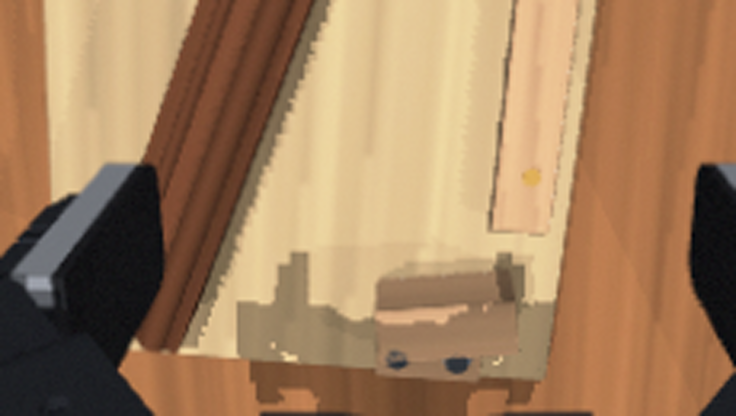

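```bash
cat >> h.py <<'E'
def a2(p,y0=0): return (p[0]/3.2+120, p[1]/3.2+y0)
def yawfit(Q,W):
    # W ~ R Q + t (2D)
    Q=np.array(Q,float);W=np.array(W,float);q=Q.mean(0);w=W.mean(0)
    H=(Q-q).T@(W-w);th=np.arctan2(H[0,1]-H[1,0],H[0,0]+H[1,1])
    R=np.array([[np.cos(th),-np.sin(th)],[np.sin(th),np.cos(th)]])
    return th,w-R@q,W-(Q@R.T+(w-R@q))
E
python3 - <<'E'
from h import *
np.set_printoptions(precision=4,suppress=True)
d=optics.camera('wrist')
B=[((38,10),0,(-115,190),18),((660,58),0,(115,190),18),((558,172),0,(80,145),30),((630,178),0,(105,145),30),((492,232),180,(80,-107),30),((545,235),180,(105,-107),30),((516,88),0,(60,165),48),((545,380),180,(115,-190),18)]
W=[ray(d,a2(p,y),z/1000)[:2] for p,y,q,z in B]
th,t,res=yawfit([np.array(b[2])/1000 for b in B],W);print('board',np.degrees(th),t);print(res*1000)
M=[((322,235),0,(-20,140)),((428,278),0,(20,140)),((175,352),180,(20,-140))]
W=[ray(d,a2(p,y),.052)[:2] for p,y,q in M]
thm,tm,res=yawfit([np.array(b[2])/1000 for b in M],W);print('mould',np.degrees(thm),tm,res*1000)
R=lambda a:np.array([[np.cos(a),-np.sin(a)],[np.sin(a),np.cos(a)]])
for n,q in dict(pin=(60,165),seat=(60,15)).items(): print(n,R(th)@np.array(q)/1000+t)
print('mould in board',(R(th).T@(tm-t))*1000,thm-th)
for n,q in dict(bR=(20,140),bL=(-20,140),fR=(20,-140)).items(): print(n,R(th).T@(R(thm)@np.array(q)/1000+tm-t)*1000)
E
```

```text
board -4.631726175175477 [ 0.5822 -0.0032]
[[ 1.3765 -0.9882]
 [-1.2057 -0.2953]
 [-0.5839 -0.4977]
 [ 0.589  -0.2242]
 [ 0.6995 -0.3827]
 [-1.4227  0.1374]
 [ 0.4034  0.8134]
 [ 0.144   1.4372]]
mould -22.543418906517374 [ 0.5547 -0.026 ] [[ 0.234  -1.2148]
 [-0.5838 -0.0124]
 [ 0.3498  1.2272]]
pin [0.6553 0.1565]
seat [0.6432 0.0069]
mould in board [-25.5072 -24.9924] -0.3126180127674522
bR [ 36.5806 102.071 ]
bL [ -1.4807 114.3731]
fR [ -49.5337 -164.3578]
```

Emit:
jog_arm --rows '[-6, -15, 15, 0.07, -7, -22, 30, 0.1, -7, -22, 30, 0.1, -4, -8, 30, 0.08, 0, 0, 15, 0.043]' --claw 70

```text
time: 2.35
position: [0.5528, -0.0169, 0.1093]
tool_rot: [[0.386, 0.923, -0.005], [0.923, -0.386, -0.001], [-0.003, -0.005, -1.0]]
contact_force: [0.2, 0.4, 0.0]
gripper_width: 0.82
```

Run:
```python
from h import *
np.set_printoptions(precision=4,suppress=True)
d=snap('wrist','w1');s=sense();print(s['position'],s['tool_rot'],s['contact_force'],s['time'],s['gripper_width'])
```

```text
[ 0.5531 -0.0164  0.1079] [[ 0.3858  0.9225 -0.0062]
 [ 0.9226 -0.3859 -0.0005]
 [-0.0028 -0.0055 -1.    ]] [ 0.4082  0.5636 -0.7862] 2.4 0.8178108607344701
```

View pics/w1.png

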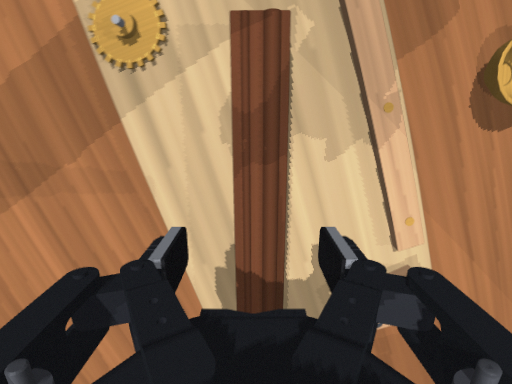

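Emit:
jog_arm --rows '[-4, 3, 20, 0, -4, 2, 25, 0, 0, 0, 20, 0, 0, 0, 8, 0, 0, 0, 2, 0]'

```text
time: 2.9
position: [0.5576, -0.0254, 0.036]
tool_rot: [[0.382, 0.924, -0.0], [0.924, -0.382, 0.0], [0.0, -0.001, -1.0]]
contact_force: [0.3, 0.9, 0.4]
gripper_width: 0.816
```

Run:
```python
from h import *
np.set_printoptions(precision=4,suppress=True)
d=snap('wrist','w2');s=sense();print(s['position'],s['tool_rot'],s['contact_force'],s['time'],s['gripper_width'])
```

```text
[ 0.5579 -0.0254  0.0364] [[ 0.3824  0.924   0.0004]
 [ 0.924  -0.3824  0.0003]
 [ 0.0004  0.0003 -1.    ]] [-0.8301 -0.1051 -0.3903] 2.95 0.8220384676411086
```

View pics/w2.png

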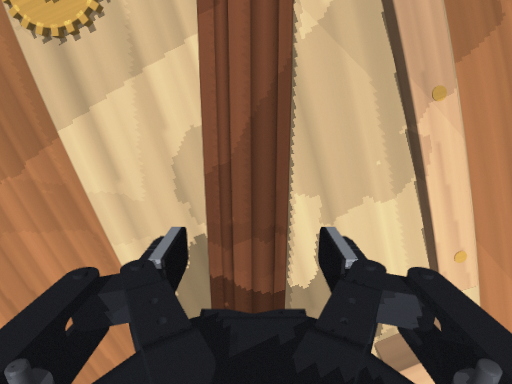

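Emit:
jog_arm --rows '[0, -2.5, 5, 0, 0, 0, 0, 0]'

```text
time: 3.15
position: [0.5551, -0.0243, 0.0317]
tool_rot: [[0.382, 0.924, 0.0], [0.924, -0.382, 0.0], [0.0, 0.0, -1.0]]
contact_force: [1.0, 0.1, 0.4]
gripper_width: 0.82
```

Emit:
jog_arm --rows '[0, 0, 0, 0, 0, 0, 0, 0, 0, 0, 0, 0, 0, 0, 0, 0, 0, 0, 0, 0]' --claw 25

```text
time: 3.65
position: [0.5556, -0.0246, 0.032]
tool_rot: [[0.383, 0.924, 0.001], [0.924, -0.383, 0.0], [0.0, 0.001, -1.0]]
contact_force: [-0.9, 0.9, 6.7]
gripper_width: 0.453
```

Run:
```python
from h import *
np.set_printoptions(precision=4,suppress=True)
d=snap('wrist','w3');s=sense();print(s['position'],s['tool_rot'],s['contact_force'],s['time'],s['gripper_width'])
```

```text
[ 0.5556 -0.0246  0.032 ] [[ 0.3829  0.9238  0.0011]
 [ 0.9238 -0.3829  0.    ]
 [ 0.0004  0.001  -1.    ]] [-1.3602  0.484   6.7007] 3.7 0.45370829716027844
```

View pics/w3.png

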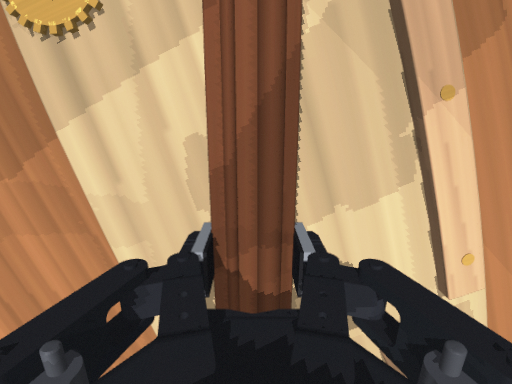

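Emit:
jog_arm --rows '[0, 0, -1.5, 0, 0, 0, -1, 0, 0, 0, 0, 0, 0, 0, 0, 0]'

```text
time: 4.1
position: [0.555, -0.0247, 0.0336]
tool_rot: [[0.383, 0.924, -0.0], [0.924, -0.383, 0.0], [-0.0, -0.0, -1.0]]
contact_force: [-0.5, -0.4, -2.5]
gripper_width: 0.453
```

Run:
```python
from h import *
np.set_printoptions(precision=4,suppress=True)
s=sense();print(s['position'],s['tool_rot'],s['contact_force'],s['ft_torque'],s['time'])
for c in ['wrist','scene','side']:
    d=snap(c,c+'4')
    for n in ['butt','far_end','pin_axis']:
        print(c,n,[(np.round(x['point'],4),round(x['conf'],2)) for x in optics.place_of(n,c)[:1]])
```

```text
[ 0.555  -0.0247  0.0336] [[ 0.3829  0.9238 -0.0003]
 [ 0.9238 -0.3829  0.    ]
 [-0.0001 -0.0003 -1.    ]] [-0.4613 -0.4341 -2.4887] [-0.0447  0.0319  0.0225] 4.1
wrist butt []
wrist far_end []
wrist pin_axis []
scene butt [(array([0.6103, 0.1041, 0.0405]), 0.93)]
scene far_end [(array([0.3708, 0.5262, 0.0007]), 0.29)]
scene pin_axis [(array([0.6537, 0.1577, 0.0357]), 0.63)]
side butt [(array([0.6085, 0.1047, 0.0368]), 0.73)]
side far_end [(array([ 0.5061, -0.1525,  0.0396]), 0.86)]
side pin_axis [(array([0.6539, 0.1561, 0.0365]), 0.36)]
```

Emit:
jog_arm --rows '[6, 4, -0.7, 0, 12, 6, 0, 0, 12, 6, 0, 0, 10, 5, 0, 0, 6, 2, 0, 0]'

```text
time: 5.2
position: [0.5954, 0.0103, 0.0346]
tool_rot: [[0.382, 0.924, 0.002], [0.924, -0.382, 0.001], [0.001, 0.001, -1.0]]
contact_force: [-0.7, 0.2, -2.8]
gripper_width: 0.452
```

Emit:
jog_arm --rows '[2, 0, 0, 0, 0, 0, 0, 0]'

```text
time: 5.4
position: [0.5944, 0.011, 0.0344]
tool_rot: [[0.383, 0.924, -0.001], [0.924, -0.383, -0.0], [-0.0, -0.001, -1.0]]
contact_force: [0.3, -0.0, -2.3]
gripper_width: 0.452
```

Run:
```python
from h import *
np.set_printoptions(precision=4,suppress=True)
s=sense();p=s['position'];print(p,s['contact_force'],s['time'])
P=np.array([.6553,.1565]);R=s['tool_rot'];print((P-p[:2])@R[:2,:2]*1000)
d=snap('scene','s5');x,y=proj(d,[P[0],P[1],.04])[0].astype(int)
i=cv2.imread('pics/s5.png')[y-70:y+50,x-70:x+70];cv2.imwrite('pics/s5c.png',cv2.resize(i,None,fx=5,fy=5,interpolation=cv2.INTER_CUBIC))
```

```text
[0.5944 0.011  0.0344] [ 0.2609 -0.0169 -2.3495] 5.4
[157.7041   0.6043]
```

View pics/s5c.png

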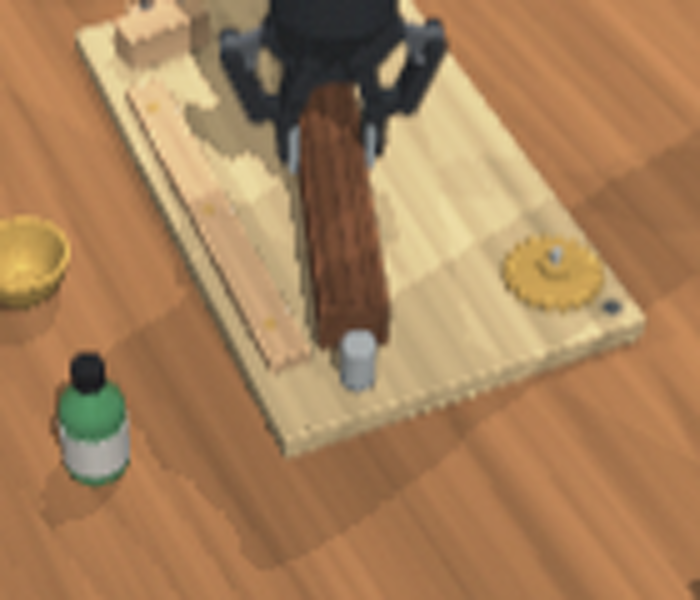

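Emit:
jog_arm --rows '[2, 0, 0, 0, 2, 0, 0, 0, 1, 0, 0, 0, 0, 0, 0, 0]'

```text
time: 5.85
position: [0.5968, 0.0157, 0.0345]
tool_rot: [[0.383, 0.924, 0.0], [0.924, -0.383, 0.0], [0.0, 0.0, -1.0]]
contact_force: [-0.8, 0.5, -2.4]
gripper_width: 0.451
```

Emit:
jog_arm --rows '[1, 0, 0, 0, 0, 0, 0, 0]'

```text
time: 6.05
position: [0.5972, 0.0165, 0.0345]
tool_rot: [[0.383, 0.924, 0.0], [0.924, -0.383, 0.0], [0.0, 0.0, -1.0]]
contact_force: [-0.2, -0.1, -2.8]
gripper_width: 0.456
```

Emit:
jog_arm --rows '[0.7, 0, 0, 0, 0, 0, 0, 0]'

```text
time: 6.25
position: [0.5974, 0.0172, 0.0345]
tool_rot: [[0.383, 0.924, 0.0], [0.924, -0.383, 0.0], [0.0, 0.0, -1.0]]
contact_force: [0.2, 0.8, -2.2]
gripper_width: 0.455
```

Emit:
jog_arm --rows '[0.7, 0, 0, 0, 0, 0, 0, 0]'

```text
time: 6.45
position: [0.5977, 0.0178, 0.0345]
tool_rot: [[0.383, 0.924, 0.0], [0.924, -0.383, 0.0], [0.0, 0.0, -1.0]]
contact_force: [-0.3, -0.8, -2.9]
gripper_width: 0.45
```

Emit:
jog_arm --rows '[0.7, 0, 0, 0, 0, 0, 0, 0]'

```text
time: 6.65
position: [0.598, 0.0185, 0.0345]
tool_rot: [[0.383, 0.924, 0.0], [0.924, -0.383, 0.0], [0.0, 0.0, -1.0]]
contact_force: [0.7, 0.8, -2.7]
gripper_width: 0.454
```

Emit:
jog_arm --rows '[0.7, 0, 0, 0, 0, 0, 0, 0]'

```text
time: 6.85
position: [0.5983, 0.0191, 0.0345]
tool_rot: [[0.383, 0.924, 0.0], [0.924, -0.383, 0.0], [0.0, 0.0, -1.0]]
contact_force: [-0.2, 0.1, -2.0]
gripper_width: 0.457
```

Emit:
jog_arm --rows '[0.7, 0, 0, 0, 0, 0, 0, 0]'

```text
time: 7.05
position: [0.5985, 0.0198, 0.0345]
tool_rot: [[0.383, 0.924, 0.0], [0.924, -0.383, 0.0], [0.0, 0.0, -1.0]]
contact_force: [0.5, 0.7, -2.2]
gripper_width: 0.455
```

Emit:
jog_arm --rows '[0.7, 0, 0, 0, 0, 0, 0, 0]'

```text
time: 7.25
position: [0.5985, 0.0198, 0.0345]
tool_rot: [[0.383, 0.924, -0.0], [0.924, -0.383, -0.001], [-0.001, -0.0, -1.0]]
contact_force: [-0.7, -0.9, -2.7]
gripper_width: 0.455
```

Emit:
jog_arm --rows '[0.7, 0, 0, 0, 0, 0, 0, 0]'

```text
time: 7.45
position: [0.5985, 0.0199, 0.0345]
tool_rot: [[0.384, 0.923, -0.001], [0.923, -0.384, -0.001], [-0.002, -0.0, -1.0]]
contact_force: [-2.0, -3.2, -0.6]
gripper_width: 0.451
```

Emit:
jog_arm --rows '[0.8, 0, 0, 0, 0.05, 2.22, 0, -0.015, 0.07, 4.44, 0, -0.03, 0.07, 4.44, 0, -0.03, 0.07, 4.44, 0, -0.03]'

```text
time: 7.95
position: [0.6127, 0.0149, 0.0343]
tool_rot: [[0.283, 0.959, -0.003], [0.959, -0.283, -0.002], [-0.003, -0.002, -1.0]]
contact_force: [-3.6, -3.8, -0.7]
gripper_width: 0.452
```

```bash
cat > st.py <<'E'
from h import *
np.set_printoptions(precision=3,suppress=True)
s=sense();p=s['position'];R=s['tool_rot'];f=s['contact_force']
P=np.array([.6553,.1565]);th=np.radians(-4.63);t=np.array([.5822,-.0032])
B=np.array([[np.cos(th),-np.sin(th)],[np.sin(th),np.cos(th)]])
print('t',s['time'],'pinrel(tool)',(P-p[:2])@R[:2,:2]*1000,'board xy',B.T@(p[:2]-t)*1000,'z',p[2]*1000)
print('ang',np.arctan2(R[1,0],R[0,0])-np.pi/2-th,'F tool',R.T@f,'F board',B.T@f[:2],'M',s['ft_torque'],'w',s['gripper_width']*85.4)
E
python3 st.py
```

```text
t 7.95 pinrel(tool) [147.854   0.788] board xy [28.951 20.513] z 34.301952136568985
ang -0.20602458300751056 F tool [-4.639 -2.394  0.695] F board [-3.294 -4.053] M [-0.711  0.641  0.264] w 38.61151667430954
```

Emit:
jog_arm --rows '[0.12, 4.44, 0, -0.03, 0.12, 4.44, 0, -0.03, 0.12, 4.44, 0, -0.03, 0.12, 4.44, 0, -0.03, 0.1, 2.22, 0, -0.015]'

```text
time: 8.45
position: [0.632, 0.0106, 0.0341]
tool_rot: [[0.151, 0.989, -0.003], [0.989, -0.151, -0.003], [-0.003, -0.003, -1.0]]
contact_force: [-2.8, -3.7, -1.3]
gripper_width: 0.453
```

```bash
python3 st.py
```

```text
t 8.45 pinrel(tool) [147.735   0.949] board xy [48.562 17.782] z 34.060470566221426
ang -0.07086089387616931 F tool [-4.049 -2.225  1.281] F board [-2.511 -3.884] M [-0.914  0.618  0.328] w 38.684267949450515
```

Emit:
jog_arm --rows '[0.1, 2.96, 0, -0.02, 0.1, 2.96, 0, -0.02, 0.05, 1.48, 0, -0.01, 0, 0, 0, 0]'

```text
time: 8.85
position: [0.6393, 0.0096, 0.034]
tool_rot: [[0.102, 0.995, -0.003], [0.995, -0.102, -0.003], [-0.003, -0.003, -1.0]]
contact_force: [-3.2, -4.5, -1.8]
gripper_width: 0.453
```

```bash
python3 st.py
```

```text
t 8.85 pinrel(tool) [147.755   0.843] board xy [55.913 17.377] z 34.02911101999367
ang -0.021747358108769793 F tool [-4.808 -2.698  1.846] F board [-2.808 -4.754] M [-0.981  0.672  0.332] w 38.696463290276704
```

Emit:
jog_arm --rows '[0, 0.74, 0, -0.005, 0, 0.74, 0, -0.005, 0, 0, 0, 0]'

```text
time: 9.15
position: [0.6407, 0.0095, 0.034]
tool_rot: [[0.092, 0.996, -0.004], [0.996, -0.092, -0.003], [-0.003, -0.003, -1.0]]
contact_force: [-2.8, -5.3, -1.0]
gripper_width: 0.454
```

Emit:
jog_arm --rows '[0, 0.74, 0, -0.005, 0, 0, 0, 0]'

```text
time: 9.35
position: [0.6414, 0.0094, 0.034]
tool_rot: [[0.087, 0.996, -0.004], [0.996, -0.087, -0.003], [-0.003, -0.003, -1.0]]
contact_force: [-3.3, -5.2, -3.1]
gripper_width: 0.452
```

```bash
python3 st.py
```

```text
t 9.35 pinrel(tool) [147.709   1.009] board xy [57.968 17.38 ] z 34.01410226151374
ang -0.006718393974416287 F tool [-5.447 -2.812  3.15 ] F board [-2.86  -5.438] M [-0.91   0.636  0.302] w 38.57495178074021
```

Emit:
jog_arm --rows '[0, 0.74, 0, -0.005, 0, 0, 0, 0]'

```text
time: 9.55
position: [0.6421, 0.0094, 0.034]
tool_rot: [[0.082, 0.997, -0.004], [0.997, -0.082, -0.003], [-0.003, -0.003, -1.0]]
contact_force: [-3.2, -4.3, -1.4]
gripper_width: 0.457
```

Emit:
jog_arm --rows '[0, 0.74, 0, -0.003, 0, 0, 0, 0]'

```text
time: 9.75
position: [0.6424, 0.0093, 0.034]
tool_rot: [[0.08, 0.997, -0.005], [0.997, -0.08, -0.003], [-0.003, -0.004, -1.0]]
contact_force: [-4.0, -4.5, -0.2]
gripper_width: 0.451
```

```bash
python3 st.py
```

```text
t 9.75 pinrel(tool) [147.712   1.121] board xy [58.962 17.366] z 33.95798664591947
ang 0.0007779877720114625 F tool [-4.764 -3.629  0.271] F board [-3.626 -4.767] M [-0.789  0.791  0.27 ] w 38.50350191687732
```

Emit:
jog_arm --rows '[0, 0.7, 0, 0, 0, 0, 0, 0]'

```text
time: 9.95
position: [0.6425, 0.0093, 0.0339]
tool_rot: [[0.08, 0.997, -0.006], [0.997, -0.08, -0.003], [-0.003, -0.006, -1.0]]
contact_force: [-4.8, -4.2, -0.2]
gripper_width: 0.451
```

```bash
python3 st.py
```

```text
t 9.95 pinrel(tool) [147.713   0.975] board xy [59.065 17.365] z 33.90751329902136
ang 0.0004881283890586785 F tool [-4.58  -4.459  0.252] F board [-4.459 -4.583] M [-0.827  1.011  0.188] w 38.495811443743904
```

Emit:
jog_arm --rows '[0, 0.7, 0, 0, 0, 0, 0, 0]'

```text
time: 10.15
position: [0.6426, 0.0094, 0.0338]
tool_rot: [[0.08, 0.997, -0.007], [0.997, -0.08, -0.003], [-0.003, -0.007, -1.0]]
contact_force: [-5.2, -4.4, 1.5]
gripper_width: 0.455
```

```bash
python3 st.py
python3 - <<'E'
from h import *
d=snap('scene','s6');x,y=proj(d,[.65,.02,.04])[0].astype(int)
i=cv2.imread('pics/s6.png')[y-70:y+80,x-80:x+80];cv2.imwrite('pics/s6c.png',cv2.resize(i,None,fx=4,fy=4,interpolation=cv2.INTER_CUBIC))
d=snap('wrist','w6')
E
```

```text
t 10.15 pinrel(tool) [147.691   0.863] board xy [59.143 17.387] z 33.80147745075489
ang 0.00026355704256278423 F tool [-4.79  -4.793 -1.422] F board [-4.782 -4.787] M [-0.823  1.255  0.043] w 38.821583622653655
```

View pics/s6c.png

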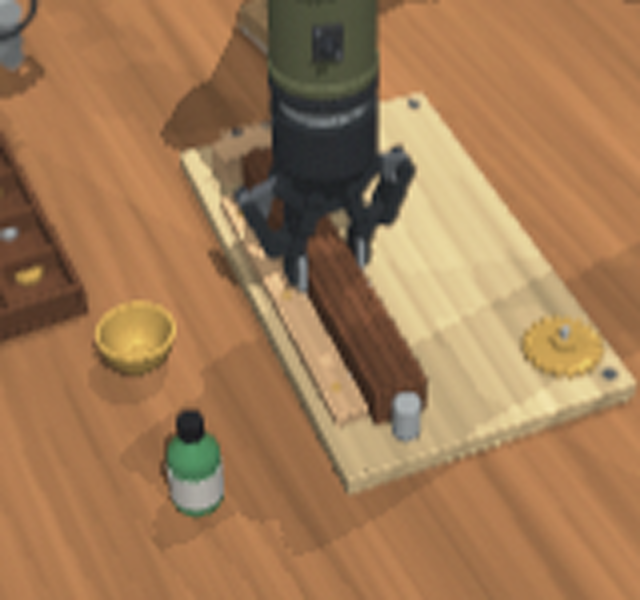

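View pics/w6.png

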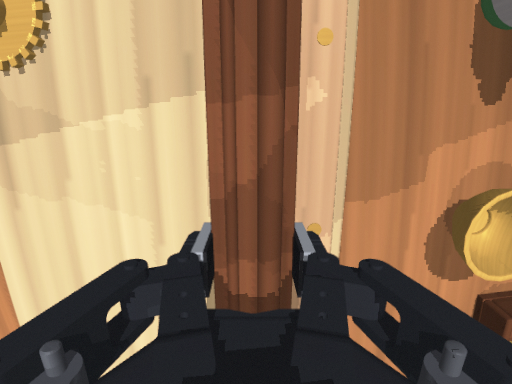

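Emit:
jog_arm --rows '[0, 0.7, 0, 0.005, 0, 0, 0, 0]'

```text
time: 10.45
position: [0.643, 0.0093, 0.0337]
tool_rot: [[0.085, 0.996, -0.008], [0.996, -0.085, -0.003], [-0.004, -0.007, -1.0]]
contact_force: [-5.9, -3.9, 0.6]
gripper_width: 0.453
```

```bash
python3 st.py
```

```text
t 10.45 pinrel(tool) [147.7    -0.201] board xy [59.562 17.379] z 33.669812323601434
ang -0.00410290962201007 F tool [-4.43  -5.567 -0.521] F board [-5.581 -4.405] M [-0.875  1.292  0.209] w 38.66736106635772
```

Emit:
jog_arm --rows '[0, 0.6, 0, 0.004, 0, 0, 0, 0]'

```text
time: 10.65
position: [0.643, 0.0093, 0.0335]
tool_rot: [[0.087, 0.996, -0.009], [0.996, -0.087, -0.003], [-0.004, -0.009, -1.0]]
contact_force: [-6.3, -4.1, -0.6]
gripper_width: 0.449
```

```bash
python3 st.py
```

```text
t 10.65 pinrel(tool) [147.713  -0.557] board xy [59.561 17.365] z 33.45926846385086
ang -0.0065120757086803704 F tool [-4.603 -5.927  0.664] F board [-5.962 -4.567] M [-0.798  1.471  0.591] w 38.36429849299613
```

Emit:
jog_arm --rows '[0.3, 0.3, 0, -0.002, 0, 0, 1, 0, 0, 0, 0.7, 0, 0, 0, 0, 0]'

```text
time: 11.05
position: [0.643, 0.0092, 0.0326]
tool_rot: [[0.086, 0.996, -0.009], [0.996, -0.086, -0.004], [-0.004, -0.009, -1.0]]
contact_force: [-10.1, -4.9, 6.9]
gripper_width: 0.451
```

```bash
python3 st.py
```

```text
t 11.05 pinrel(tool) [147.764  -0.412] board xy [59.571 17.314] z 32.64823374972876
ang -0.0054503230792878055 F tool [-5.828 -9.712 -6.749] F board [-9.682 -5.745] M [-0.808  1.951  0.479] w 38.493702347515764
```

Emit:
jog_arm --rows '[0, -2, 0, 0, 0, 0, 0, 0, 0, 0, 0, 0, 0, 0, 0, 0]' --claw 72

```text
time: 11.45
position: [0.6464, 0.0123, 0.0331]
tool_rot: [[0.086, 0.996, 0.002], [0.996, -0.086, 0.001], [0.001, 0.002, -1.0]]
contact_force: [0.5, -0.6, -0.3]
gripper_width: 0.843
```

```bash
python3 st.py
python3 - <<'E'
from h import *
d=snap('wrist','w7')
E
```

```text
t 11.45 pinrel(tool) [144.414  -3.632] board xy [62.78  20.647] z 33.099178237047845
ang -0.005692432113821949 F tool [-0.603  0.537  0.278] F board [ 0.534 -0.606] M [-0.022  0.009  0.027] w 71.95541234838622
```

View pics/w7.png

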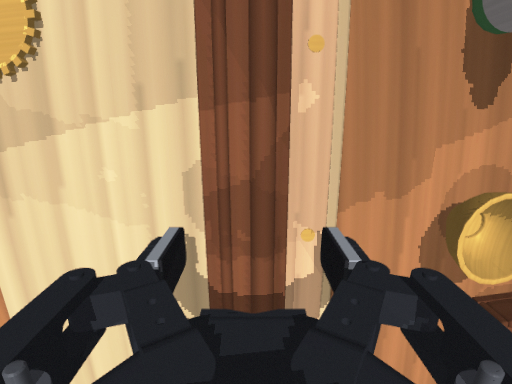

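Emit:
jog_arm --rows '[0, 0, -15, 0, 0, 0, -30, 0, 0, 0, -40, 0, 0, 0, -40, 0, 0, 0, -20, 0]'

```text
time: 12.0
position: [0.6478, 0.0118, 0.183]
tool_rot: [[0.087, 0.996, 0.007], [0.996, -0.087, 0.001], [0.001, 0.007, -1.0]]
contact_force: [-0.2, 0.6, -0.5]
gripper_width: 0.842
```

Run:
```python
from h import *
np.set_printoptions(precision=4,suppress=True)
s=sense();print(s['position'],s['joint_positions'],s['time'])
d=snap('wrist','w8')
for c in ['scene','side']:
    d=snap(c,c+'8')
    for n in ['wedge','wedge_nose']:
        print(c,n,[(np.round(x['point'],4),round(x['conf'],2)) for x in optics.place_of(n,c)[:2]])
    x,y=proj(d,[.51,.36,.02])[0].astype(int)
    i=cv2.imread(f'pics/{c}8.png')[y-35:y+35,x-45:x+45];print(c,x-45,y-35);cv2.imwrite(f'pics/{c}8c.png',cv2.resize(i,None,fx=8,fy=8,interpolation=cv2.INTER_CUBIC))
```

```text
[0.6478 0.0118 0.183 ] [  0.0583  44.2117  -9.6642  88.6508   9.1429  47.5022 -18.0551] 12.0
scene wedge [(array([0.4746, 0.362 , 0.0022]), 0.69)]
scene wedge_nose [(array([0.562 , 0.3679, 0.0111]), 0.77)]
scene 303 251
side wedge [(array([0.4787, 0.3622, 0.0036]), 0.44)]
side wedge_nose [(array([0.5604, 0.3636, 0.0112]), 0.62)]
side 192 243
```

View pics/w8.png

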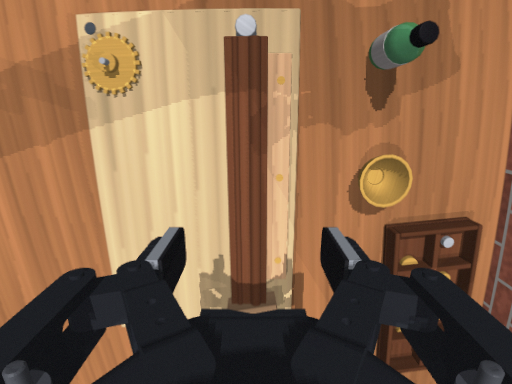

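View pics/scene8c.png

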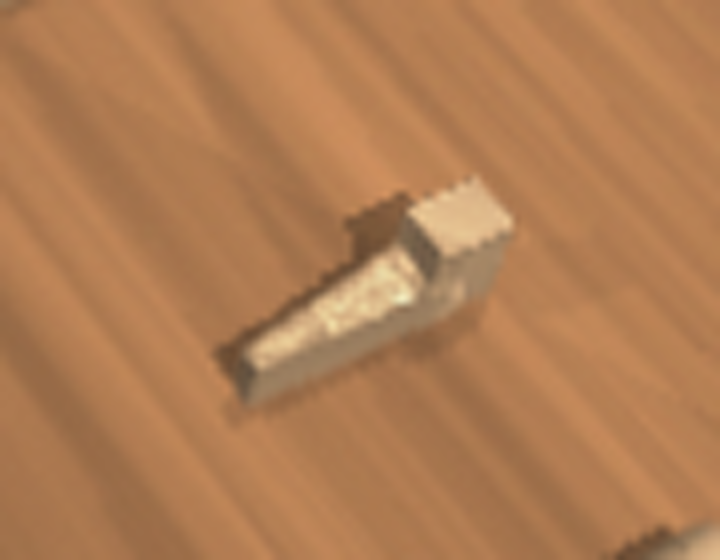

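View pics/side8c.png

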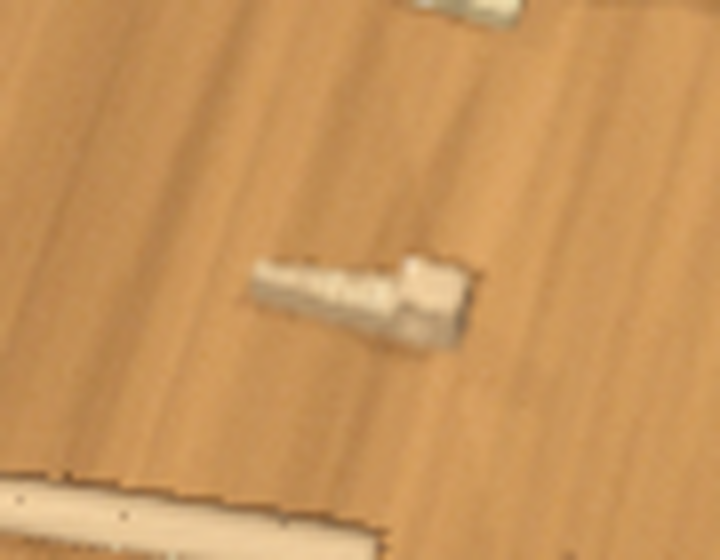

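```bash
cat >> h.py <<'E'
def plan(dx,dy,dz,turn,n,R):
    # n rows moving linearly in world (mm), trapezoid weights; R=current tool_rot
    w=np.ones(n); w[0]=.5;w[-1]=.5
    if n>4: w[1]=w[-2]=.8
    w/=w.sum(); a=np.arctan2(R[1,0],R[0,0]); rows=[]
    for k in w:
        ux=np.array([np.cos(a),np.sin(a)]);uy=np.array([np.sin(a),-np.cos(a)])
        d=np.array([dx,dy])*k; rows.append([d@ux,d@uy,-dz*k,turn*k]); a-=turn*k
    for i in range(0,n,5): print([round(float(v),3 if j%4==3 else 1) for r in rows[i:i+5] for j,v in enumerate(r)])
E
python3 - <<'E'
from h import *
s=sense();plan(476-647.8,361-11.8,-30,1.518,14,s['tool_rot'])
E
```

```text
[13.2, -8.0, 1.2, 0.06, 20.3, -14.0, 1.9, 0.096, 23.6, -19.9, 2.4, 0.12, 21.0, -22.6, 2.4, 0.12, 18.2, -25.0, 2.4, 0.12]
[15.0, -27.0, 2.4, 0.12, 11.7, -28.6, 2.4, 0.12, 8.2, -29.8, 2.4, 0.12, 4.5, -30.6, 2.4, 0.12, 0.8, -30.9, 2.4, 0.12]
[-2.9, -30.8, 2.4, 0.12, -6.6, -30.2, 2.4, 0.12, -8.1, -23.3, 1.9, 0.096, -6.5, -14.0, 1.2, 0.06]
```

Emit:
jog_arm --rows '[13.2, -8.0, 1.2, 0.06, 20.3, -14.0, 1.9, 0.096, 23.6, -19.9, 2.4, 0.12, 21.0, -22.6, 2.4, 0.12, 18.2, -25.0, 2.4, 0.12]' --claw 60

```text
time: 12.85
position: [0.5856, 0.1314, 0.1662]
tool_rot: [[0.571, 0.821, -0.002], [0.821, -0.571, -0.001], [-0.002, -0.001, -1.0]]
contact_force: [-0.9, 0.8, 0.0]
gripper_width: 0.702
```

Emit:
jog_arm --rows '[15.0, -27.0, 2.4, 0.12, 11.7, -28.6, 2.4, 0.12, 8.2, -29.8, 2.4, 0.12, 4.5, -30.6, 2.4, 0.12, 0.8, -30.9, 2.4, 0.12]'

```text
time: 13.35
position: [0.5169, 0.2699, 0.1543]
tool_rot: [[0.935, 0.355, -0.002], [0.355, -0.935, -0.001], [-0.002, 0.0, -1.0]]
contact_force: [-0.5, 0.8, -1.2]
gripper_width: 0.703
```

Emit:
jog_arm --rows '[-2.9, -30.8, 2.4, 0.12, -6.6, -30.2, 2.4, 0.12, -8.1, -23.3, 1.9, 0.096, -6.5, -14.0, 1.2, 0.06]'

```text
time: 13.75
position: [0.4702, 0.3627, 0.1461]
tool_rot: [[1.0, -0.028, -0.003], [-0.028, -1.0, -0.001], [-0.003, 0.001, -1.0]]
contact_force: [0.5, -0.3, 1.2]
gripper_width: 0.7
```

Run:
```python
from h import *
np.set_printoptions(precision=4,suppress=True)
d=snap('wrist','w9')
for n in ['wedge','wedge_nose']:
        print(n,[(np.round(x['point'],4),round(x['conf'],2)) for x in optics.place_of(n,'wrist')[:2]])
s=sense();print(s['position'],s['tool_rot'],s['joint_positions'],s['time'])
```

```text
wedge [(array([ 0.4763,  0.3641, -0.0009]), 0.83)]
wedge_nose [(array([0.562 , 0.3663, 0.0079]), 0.65)]
[0.4715 0.3609 0.1465] [[ 0.9997 -0.0242 -0.0015]
 [-0.0242 -0.9997 -0.0015]
 [-0.0014  0.0015 -1.    ]] [ -52.5541   45.0154   19.0193  100.5855  -21.8691   38.1868 -112.7062] 13.9
```

View pics/w9.png

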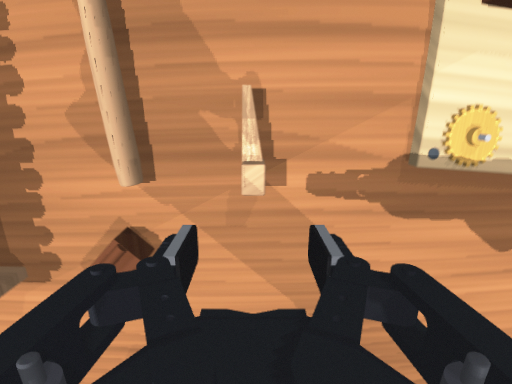

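Run:
```python
from h import *
np.set_printoptions(precision=4,suppress=True)
i=cv2.imread('pics/w9.png')[70:210,200:310];cv2.imwrite('pics/w9c.png',cv2.resize(i,None,fx=4,fy=4,interpolation=cv2.INTER_CUBIC))
```

```text
(no output)
```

View pics/w9c.png

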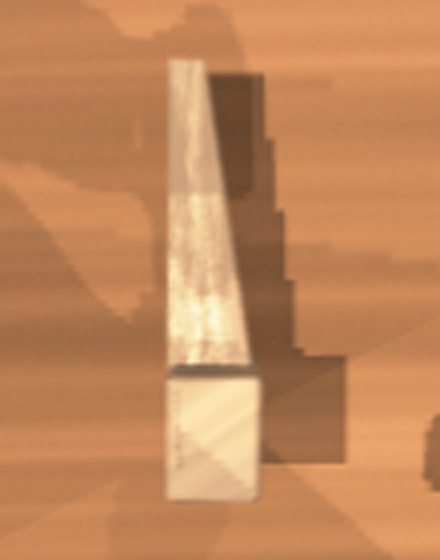

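Run:
```python
from h import *
np.set_printoptions(precision=4,suppress=True)
d=optics.camera('wrist'); s=sense()
f=lambda u,v,z: ray(d,(200+u/4,70+v/4),z)
a=f(168,60,.022);b=f(169,365,.022);print('edge',a,b,np.degrees(np.arctan2(a[1]-b[1],a[0]-b[0])))
H=[f(*q,.04) for q in [(168,378),(261,378),(261,500),(168,500)]];print(np.array(H),np.mean(H,0))
c=np.mean(H,0); R=s['tool_rot'];p=s['position'];print(R.T@(c-p)*1000,p,np.degrees(np.arctan2(R[1,0],R[0,0])))
```

```text
edge [0.564  0.3681 0.022 ] [0.4938 0.3702 0.022 ] -1.7023399820357703
[[0.4938 0.3698 0.04  ]
 [0.4932 0.3487 0.04  ]
 [0.4644 0.3491 0.04  ]
 [0.465  0.3708 0.04  ]] [0.4791 0.3596 0.04  ]
[  6.5284  -0.6104 106.8827] [0.4726 0.3593 0.1469] -1.5224047905205982
```

Emit:
jog_arm --rows '[3, -0.3, 20, 0, 3.5, -0.3, 35, 0, 0, 0, 40, 0, 0, 0, 28, 0, 0, 0, 11, 0]'

```text
time: 14.45
position: [0.4787, 0.3575, 0.0109]
tool_rot: [[1.0, -0.03, -0.003], [-0.03, -1.0, -0.004], [-0.003, 0.004, -1.0]]
contact_force: [-0.3, -0.3, 0.4]
gripper_width: 0.704
```

Emit:
jog_arm --rows '[0, 0, 0, 0, 0, 0, 0, 0, 0, 0, 0, 0, 0, 0, 0, 0, 0, 0, 0, 0]' --claw 10

```text
time: 14.95
position: [0.4805, 0.3612, 0.0154]
tool_rot: [[1.0, -0.028, 0.003], [-0.028, -1.0, 0.002], [0.003, -0.002, -1.0]]
contact_force: [0.1, -1.7, 5.8]
gripper_width: 0.247
```

```bash
python3 st.py
python3 - <<'E'
from h import *
print(sense()['position'])
d=snap('wrist','w10')
E
```

```text
t 14.95 pinrel(tool) [180.501 199.67 ] board xy [-130.779  354.983] z 15.378348180812191
ang -1.518195964777175 F tool [ 0.17   1.641 -5.816] F board [ 0.239 -1.64 ] M [-0.233  0.009 -0.044] w 21.071427312483895
[0.48050208 0.36118072 0.01537835]
```

View pics/w10.png

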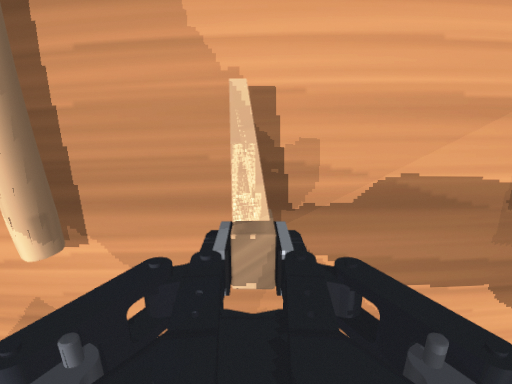

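Run:
```python
from h import *
s=sense();p=s['position']*1000
th=np.radians(-4.8);B=np.array([[np.cos(th),-np.sin(th)],[np.sin(th),np.cos(th)]])
g=B@np.array([-73.5,-140])+[582.2,-3.2];print(g)
plan(g[0]-p[0],g[1]-p[1],0,0.056,16,s['tool_rot'])
```

```text
[ 497.24287678 -136.55867881]
[1.1, 17.0, 0.0, 0.002, 1.7, 27.2, 0.0, 0.003, 2.3, 34.0, 0.0, 0.004, 2.4, 34.0, 0.0, 0.004, 2.5, 34.0, 0.0, 0.004]
[2.7, 34.0, 0.0, 0.004, 2.8, 34.0, 0.0, 0.004, 2.9, 34.0, 0.0, 0.004, 3.1, 34.0, 0.0, 0.004, 3.2, 34.0, 0.0, 0.004]
[3.3, 33.9, 0.0, 0.004, 3.5, 33.9, 0.0, 0.004, 3.6, 33.9, 0.0, 0.004, 3.7, 33.9, 0.0, 0.004, 3.1, 27.1, 0.0, 0.003]
[2.0, 16.9, 0.0, 0.002]
```

Emit:
jog_arm --rows '[0, 0, -10, 0, 0, 0, -30, 0, 0, 0, -40, 0, 0, 0, -30, 0, 0, 0, -10, 0]'

```text
time: 15.5
position: [0.4807, 0.3617, 0.1375]
tool_rot: [[1.0, -0.028, 0.005], [-0.028, -1.0, 0.004], [0.005, -0.004, -1.0]]
contact_force: [0.6, 0.7, -0.7]
gripper_width: 0.246
```

Emit:
jog_arm --rows '[1.1, 17.0, 0.0, 0.002, 1.7, 27.2, 0.0, 0.003, 2.3, 34.0, 0.0, 0.004, 2.4, 34.0, 0.0, 0.004, 2.5, 34.0, 0.0, 0.004]'

```text
time: 16.0
position: [0.4823, 0.211, 0.1322]
tool_rot: [[0.999, -0.046, -0.003], [-0.046, -0.999, -0.002], [-0.003, 0.002, -1.0]]
contact_force: [0.6, -0.2, -1.8]
gripper_width: 0.244
```

Emit:
jog_arm --rows '[2.7, 34.0, 0.0, 0.004, 2.8, 34.0, 0.0, 0.004, 2.9, 34.0, 0.0, 0.004, 3.1, 34.0, 0.0, 0.004, 3.2, 34.0, 0.0, 0.004]'

```text
time: 16.5
position: [0.4875, 0.0411, 0.1324]
tool_rot: [[0.998, -0.066, -0.004], [-0.066, -0.998, -0.001], [-0.004, 0.001, -1.0]]
contact_force: [0.0, -0.4, 0.0]
gripper_width: 0.243
```

Emit:
jog_arm --rows '[3.3, 33.9, 0.0, 0.004, 3.5, 33.9, 0.0, 0.004, 3.6, 33.9, 0.0, 0.004, 3.7, 33.9, 0.0, 0.004, 3.1, 27.1, 0.0, 0.003]'

```text
time: 17.0
position: [0.4924, -0.1229, 0.1324]
tool_rot: [[0.996, -0.087, -0.004], [-0.087, -0.996, -0.0], [-0.004, 0.001, -1.0]]
contact_force: [0.7, 0.1, -1.1]
gripper_width: 0.247
```

Emit:
jog_arm --rows '[2.0, 16.9, 0.0, 0.002, 0, 0, 0, 0, 0, 0, 0, 0]'

```text
time: 17.3
position: [0.4939, -0.1366, 0.1326]
tool_rot: [[0.996, -0.087, -0.003], [-0.087, -0.996, 0.001], [-0.003, -0.001, -1.0]]
contact_force: [0.2, 1.4, -0.9]
gripper_width: 0.248
```

```bash
python3 st.py
python3 - <<'E'
from h import *
s=sense();print(s['position'],s['tool_rot'],s['joint_positions'])
d=snap('wrist','w11');d=snap('scene','s11');d=snap('side','d11')
i=cv2.imread('pics/w11.png')[0:290,130:420];cv2.imwrite('pics/w11c.png',cv2.resize(i,None,fx=2,fy=2,interpolation=cv2.INTER_CUBIC))
E
```

```text
t 17.3 pinrel(tool) [ 135.347 -305.998] board xy [ -77.262 -140.077] z 132.62606947874656
ang -1.5769651035132346 F tool [ 0.05  -1.4    0.852] F board [0.056 1.401] M [0.003 0.031 0.032] w 21.150242409021484
[ 0.49388251 -0.13658342  0.13262607] [[ 9.96215373e-01 -8.68706698e-02 -2.90110989e-03]
 [-8.68675077e-02 -9.96219152e-01  1.19896734e-03]
 [-2.99429633e-03 -9.42417515e-04 -9.99995073e-01]] [  4.830304    40.66680924   9.02322792 114.69666623 -13.65772552
  25.80480106 -70.92700823]
```

View pics/w11c.png

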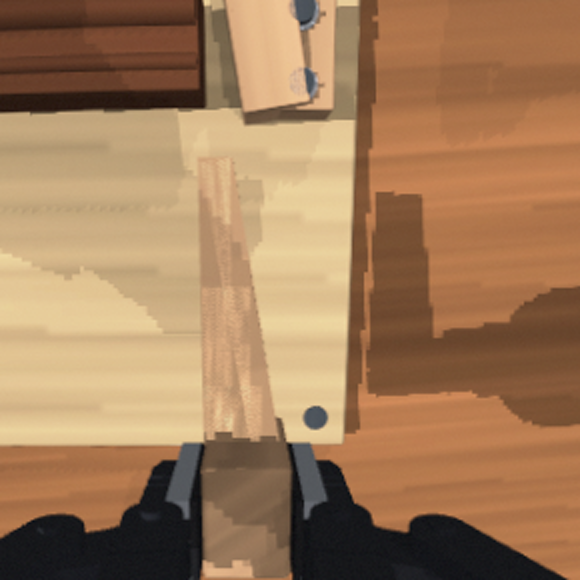

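Run:
```python
from h import *
np.set_printoptions(precision=1,suppress=True)
d=optics.camera('wrist'); s=sense()
th=np.radians(-4.9);B=np.array([[np.cos(th),-np.sin(th)],[np.sin(th),np.cos(th)]])
f=lambda u,v,z: B.T@(ray(d,(130+u/2,v/2),z)[:2]-[.5822,-.0032])*1000
print('M near end corner',f(206,106,.052),'far up',f(205,2,.052))
for q in [(245,120),(306,104),(230,0)]: print('stop',q,f(*q,.046))
z=s['position'][2]-.0154+.022
print('nose L,R',f(199,158,z),f(234,158,z),'heelfront L',f(204,440,z),f(275,425,z))
print('board corner',f(343,444,.018),f(357,0,.018))
print(B.T@(s['position'][:2]-[.5822,-.0032])*1000)
```

```text
M near end corner [  35.5 -124. ] far up [  71.1 -124.1]
stop (245, 120) [  31.6 -138.6]
stop (306, 104) [  37.5 -161.9]
stop (230, 0) [  73.9 -133. ]
nose L,R [   6.6 -128.2] [   6.6 -136.3] heelfront L [ -62.8 -128.2] [ -58.6 -146.7]
board corner [-112.7 -187.5] [  84.5 -185.1]
[ -75.3 -139. ]
```

Emit:
jog_arm --rows '[0, -0.5, 20, 0, 0, -1, 30, 0, 0, 0, 30, 0, 0, 0, 13, 0, 0, 0, 3, 0]'

```text
time: 18.0
position: [0.4949, -0.1345, 0.0364]
tool_rot: [[0.996, -0.085, -0.003], [-0.085, -0.996, 0.001], [-0.003, -0.001, -1.0]]
contact_force: [-0.0, -0.3, -0.8]
gripper_width: 0.25
```

Emit:
jog_arm --rows '[0, 0, 1, 0, 0, 0, 0, 0]'

```text
time: 18.2
position: [0.4964, -0.1354, 0.0375]
tool_rot: [[0.996, -0.086, 0.002], [-0.086, -0.996, -0.0], [0.002, 0.0, -1.0]]
contact_force: [0.2, 0.1, -0.2]
gripper_width: 0.245
```

```bash
python3 st.py
python3 - <<'E'
from h import *
d=snap('wrist','w12');
i=cv2.imread('pics/w12.png')[0:290,130:420];cv2.imwrite('pics/w12c.png',cv2.resize(i,None,fx=2,fy=2,interpolation=cv2.INTER_CUBIC))
E
```

```text
t 18.2 pinrel(tool) [ 133.229 -304.518] board xy [ -74.841 -138.742] z 37.512102451499594
ang -1.5759968842694012 F tool [ 0.224 -0.152  0.241] F board [0.225 0.151] M [-0.001  0.049 -0.019] w 20.89244157660972
```

View pics/w12c.png

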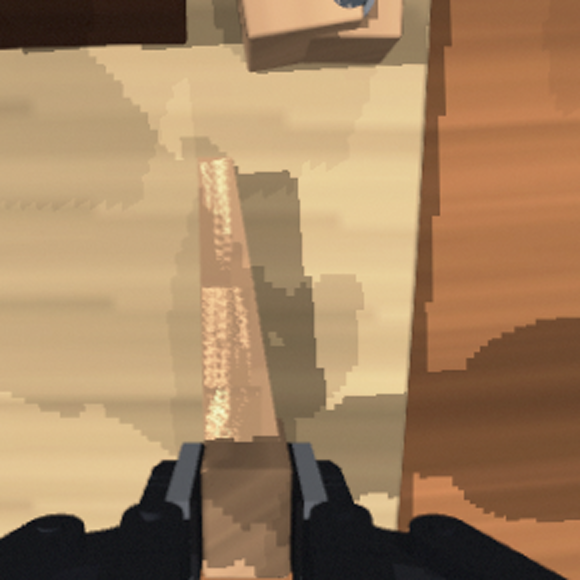

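Emit:
jog_arm --rows '[0, 0, 2, 0, 0, 0, 1, 0, 0, 0, 0, 0]'

```text
time: 18.55
position: [0.4958, -0.1354, 0.0338]
tool_rot: [[0.996, -0.086, 0.0], [-0.086, -0.996, -0.0], [0.0, 0.0, -1.0]]
contact_force: [-0.3, 0.7, -0.3]
gripper_width: 0.247
```

Emit:
jog_arm --rows '[0, 0, 0.7, 0, 0, 0, 0, 0]'

```text
time: 18.75
position: [0.4958, -0.1354, 0.0334]
tool_rot: [[0.996, -0.086, 0.0], [-0.086, -0.996, -0.0], [0.0, -0.0, -1.0]]
contact_force: [-0.5, 0.0, 3.8]
gripper_width: 0.247
```

```bash
python3 st.py
python3 - <<'E'
from h import *
np.set_printoptions(precision=1,suppress=True)
d=snap('wrist','w13'); s=sense()
i=cv2.imread('pics/w13.png')[0:145,180:380];cv2.imwrite('pics/w13c.png',cv2.resize(i,None,fx=4,fy=4,interpolation=cv2.INTER_CUBIC))
E
```

```text
t 18.75 pinrel(tool) [ 133.784 -304.502] board xy [ -75.445 -138.7  ] z 33.364227588869014
ang -1.576159537417442 F tool [-0.526  0.043 -3.788] F board [-0.529 -0.04 ] M [0.023 0.039 0.021] w 21.135620798071802
```

View pics/w13c.png

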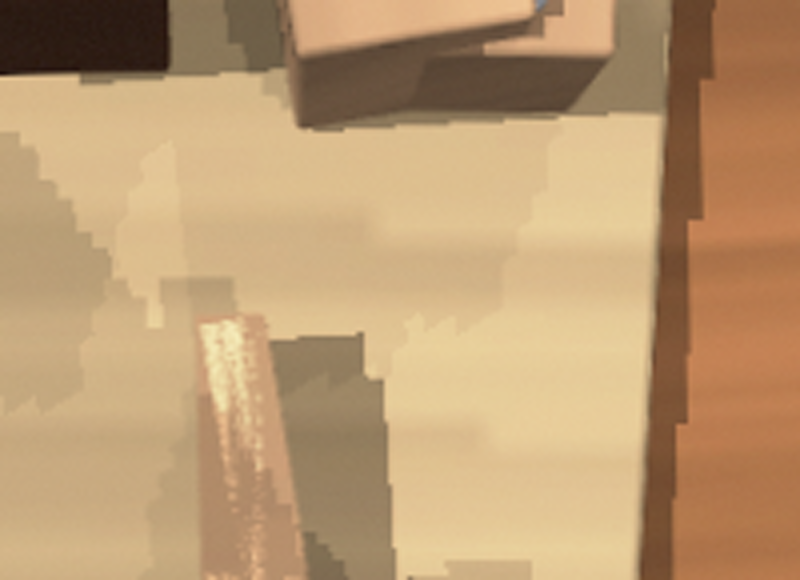

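Run:
```python
from h import *
np.set_printoptions(precision=1,suppress=True)
d=optics.camera('wrist'); s=sense()
th=np.radians(-4.94);B=np.array([[np.cos(th),-np.sin(th)],[np.sin(th),np.cos(th)]])
f=lambda u,v,z: B.T@(ray(d,(180+u/4,v/4),z)[:2]-[.5822,-.0032])*1000
print('M',f(168,60,.052),f(168,5,.052),'stop top',f(294,55,.046),'stop bot',f(300,126,.018),f(290,5,.046))
print('nose',f(198,318,.040),f(264,315,.040), f(203,560,.040))
```

```text
M [  30.9 -126.8] [  36.1 -126.9] stop top [  33.3 -139.6] stop bot [  33.8 -140.4] [  38.2 -139.2]
nose [   7.3 -128.5] [   7.6 -136.2] [ -20.6 -128.6]
```

Emit:
jog_arm --rows '[4, 0, -0.4, 0, 8, 0, 0, 0, 8, 0, 0, 0, 8, 0, 0, 0, 4, 0, 0, 0]'

```text
time: 19.35
position: [0.5287, -0.1381, 0.0334]
tool_rot: [[0.996, -0.086, 0.001], [-0.086, -0.996, -0.0], [0.001, 0.0, -1.0]]
contact_force: [-4.0, 0.7, 8.3]
gripper_width: 0.241
```

```bash
python3 st.py
python3 - <<'E'
from h import *
d=snap('wrist','w14')
i=cv2.imread('pics/w14.png')[0:145,180:380];cv2.imwrite('pics/w14c.png',cv2.resize(i,None,fx=4,fy=4,interpolation=cv2.INTER_CUBIC))
E
```

```text
t 19.35 pinrel(tool) [ 100.872 -304.414] board xy [ -42.423 -138.826] z 33.36056320874869
ang -1.5757967893475369 F tool [-4.082 -0.347 -8.345] F board [-4.086  0.368] M [ 0.04   0.663 -0.005] w 20.546579522555312
```

View pics/w14c.png

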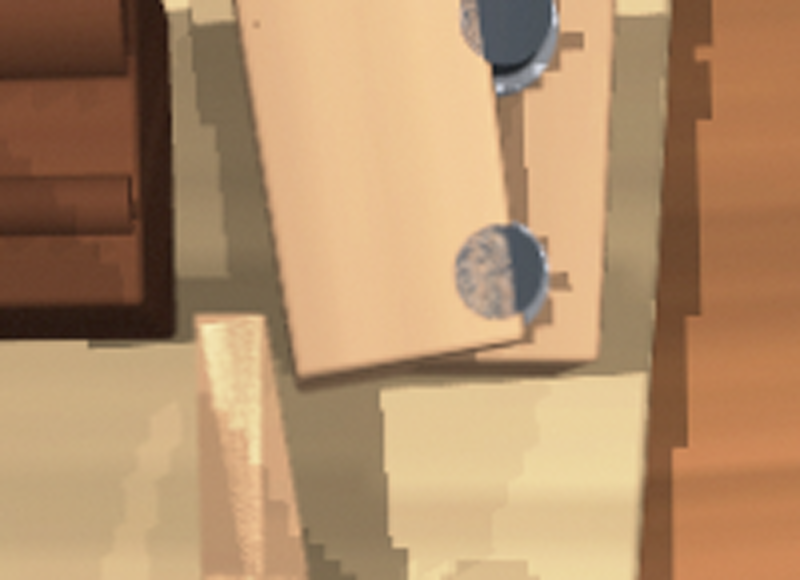

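Emit:
jog_arm --rows '[0, 0, -0.6, 0, 4, -0.5, 0, 0, 6, -0.5, 0, 0, 6, -0.3, 0, 0, 0, 0, 0, 0]'

```text
time: 19.9
position: [0.5454, -0.1381, 0.0339]
tool_rot: [[0.996, -0.085, 0.002], [-0.085, -0.996, -0.0], [0.002, 0.0, -1.0]]
contact_force: [-0.9, 0.0, -0.9]
gripper_width: 0.245
```

```bash
python3 st.py
python3 - <<'E'
from h import *
d=snap('wrist','w15')
i=cv2.imread('pics/w15.png')[0:145,180:380];cv2.imwrite('pics/w15c.png',cv2.resize(i,None,fx=4,fy=4,interpolation=cv2.INTER_CUBIC))
E
```

```text
t 19.9 pinrel(tool) [  84.376 -302.891] board xy [ -25.828 -137.411] z 33.86470947992946
ang -1.5754946073718812 F tool [-0.876  0.039  0.87 ] F board [-0.875 -0.035] M [ 0.031  0.001 -0.025] w 20.889596709572867
```

View pics/w15c.png

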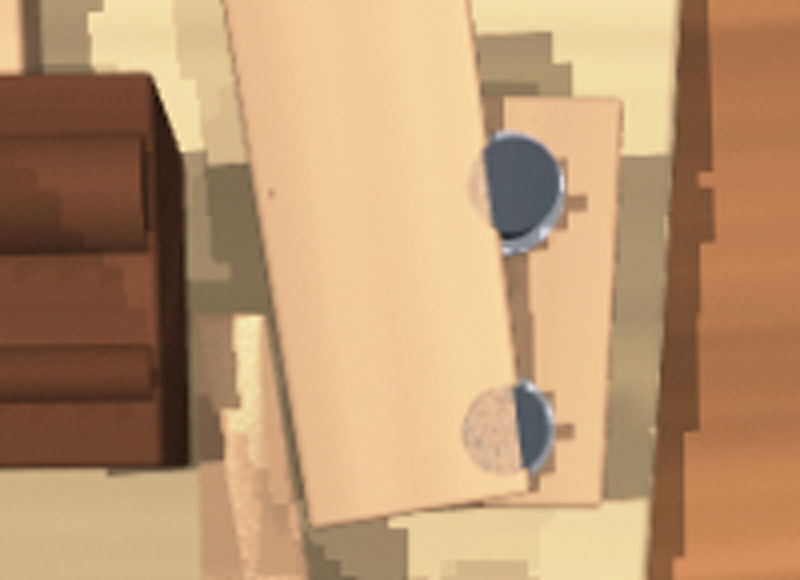

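Emit:
jog_arm --rows '[2, -0.6, 0, 0, 3, -0.5, 0, 0, 3, 0, 0, 0, 0, 0, 0, 0]'

```text
time: 20.35
position: [0.5525, -0.1378, 0.034]
tool_rot: [[0.996, -0.086, 0.001], [-0.086, -0.996, -0.0], [0.001, 0.0, -1.0]]
contact_force: [0.9, -0.3, -0.3]
gripper_width: 0.242
```

```bash
python3 st.py
```

```text
t 20.35 pinrel(tool) [  77.191 -302.03 ] board xy [ -18.765 -136.552] z 33.97819915398749
ang -1.5759110614411966 F tool [0.894 0.192 0.347] F board [ 0.893 -0.196] M [0.015 0.058 0.005] w 20.640072720014004
```

Emit:
jog_arm --rows '[2, 0, 0, 0, 2, 0, 0, 0, 0, 0, 0, 0]'

```text
time: 20.65
position: [0.5562, -0.1382, 0.034]
tool_rot: [[0.996, -0.086, 0.001], [-0.086, -0.996, -0.0], [0.001, 0.0, -1.0]]
contact_force: [-0.1, -0.5, -0.9]
gripper_width: 0.24
```

```bash
python3 st.py
```

```text
t 20.65 pinrel(tool) [  73.436 -302.133] board xy [ -15.068 -136.659] z 33.95575285745489
ang -1.5761012112253745 F tool [-0.084  0.476  0.89 ] F board [-0.086 -0.476] M [ 0.034 -0.002 -0.031] w 20.515872244083834
```

Emit:
jog_arm --rows '[2, 0, 0, 0, 2, 0, 0, 0, 0, 0, 0, 0]'

```text
time: 20.95
position: [0.56, -0.138, 0.0339]
tool_rot: [[0.996, -0.085, 0.0], [-0.085, -0.996, 0.0], [0.0, -0.0, -1.0]]
contact_force: [-0.4, 0.5, -1.5]
gripper_width: 0.245
```

Emit:
jog_arm --rows '[1.5, 0, 0, 0, 1.5, 0, 0, 0, 0, 0, 0, 0]'

```text
time: 21.25
position: [0.5625, -0.1379, 0.0338]
tool_rot: [[0.996, -0.085, -0.001], [-0.085, -0.996, 0.001], [-0.001, -0.001, -1.0]]
contact_force: [-1.1, 3.3, -0.8]
gripper_width: 0.242
```

```bash
python3 st.py
python3 - <<'E'
from h import *
d=snap('wrist','w16')
i=cv2.imread('pics/w16.png')[0:180,180:380];cv2.imwrite('pics/w16c.png',cv2.resize(i,None,fx=3.2,fy=3.2,interpolation=cv2.INTER_CUBIC))
E
```

```text
t 21.25 pinrel(tool) [  67.36  -301.241] board xy [  -8.771 -135.85 ] z 33.752279424007355
ang -1.5753843452512986 F tool [-1.341 -3.155  0.837] F board [-1.327  3.162] M [0.587 0.218 0.182] w 20.643491629609397
```

View pics/w16c.png

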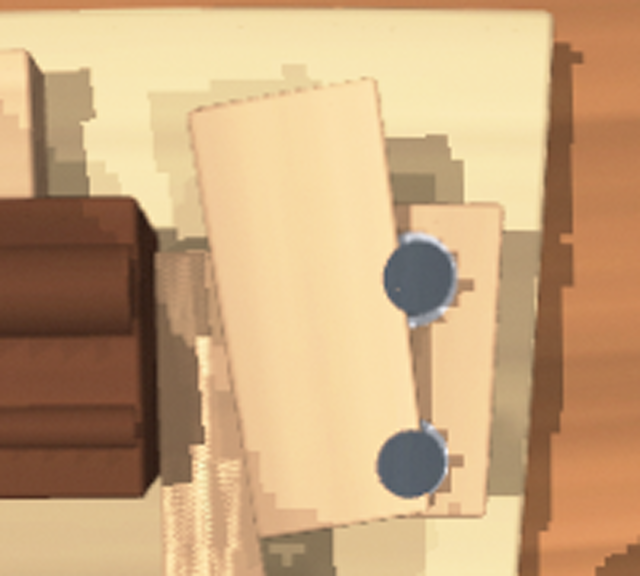

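Emit:
jog_arm --rows '[1, -0.4, 0, 0, 1, -0.3, 0, 0, 0, 0, 0, 0]'

```text
time: 21.6
position: [0.5647, -0.1378, 0.0338]
tool_rot: [[0.996, -0.086, -0.0], [-0.086, -0.996, 0.001], [-0.0, -0.0, -1.0]]
contact_force: [-0.5, 4.1, -1.9]
gripper_width: 0.247
```

```bash
python3 st.py
```

```text
t 21.6 pinrel(tool) [  65.031 -300.936] board xy [  -6.54  -135.533] z 33.83464278416537
ang -1.5757137509136054 F tool [-0.858 -4.038  1.892] F board [-0.838  4.043] M [0.674 0.287 0.259] w 21.128140075401006
```

Emit:
jog_arm --rows '[1, -0.4, 0, 0, 1, -0.3, 0, 0, 0, 0, 0, 0]'

```text
time: 21.9
position: [0.5671, -0.1376, 0.0339]
tool_rot: [[0.996, -0.086, 0.0], [-0.086, -0.996, 0.0], [0.0, -0.0, -1.0]]
contact_force: [-1.2, 3.6, -1.4]
gripper_width: 0.247
```

```bash
python3 st.py
```

```text
t 21.9 pinrel(tool) [  62.656 -300.557] board xy [  -4.247 -135.148] z 33.9193993315441
ang -1.5759955011029363 F tool [-1.509 -3.463  1.438] F board [-1.491  3.471] M [0.68  0.295 0.194] w 21.06624926655466
```

Emit:
jog_arm --rows '[1, -0.2, 0, 0, 1, -0.2, 0, 0, 0, 0, 0, 0]'

```text
time: 22.2
position: [0.5691, -0.1374, 0.0339]
tool_rot: [[0.996, -0.086, 0.0], [-0.086, -0.996, 0.0], [0.0, -0.0, -1.0]]
contact_force: [-1.6, 2.4, -1.7]
gripper_width: 0.246
```

```bash
python3 st.py
python3 - <<'E'
from h import *
d=snap('wrist','w17')
i=cv2.imread('pics/w17.png')[0:220,180:380];cv2.imwrite('pics/w17c.png',cv2.resize(i,None,fx=2.7,fy=2.7,interpolation=cv2.INTER_CUBIC))
E
```

```text
t 22.2 pinrel(tool) [  60.635 -300.198] board xy [  -2.248 -134.794] z 33.92520696757355
ang -1.5760725134785145 F tool [-1.825 -2.22   1.728] F board [-1.813  2.23 ] M [0.715 0.233 0.232] w 20.989340157693086
```

View pics/w17c.png

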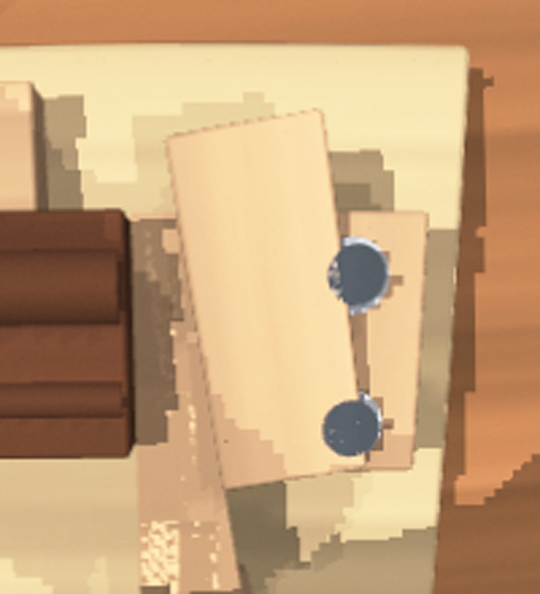

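Emit:
jog_arm --rows '[1, 0, 0, 0, 0, 0, 0, 0]'

```text
time: 22.45
position: [0.5693, -0.1374, 0.0338]
tool_rot: [[0.996, -0.086, -0.001], [-0.086, -0.996, 0.0], [-0.001, -0.0, -1.0]]
contact_force: [-3.2, 3.3, 0.9]
gripper_width: 0.244
```

Emit:
jog_arm --rows '[1, 0, 0, 0, 0, 0, 0, 0]'

```text
time: 22.65
position: [0.5695, -0.1374, 0.0338]
tool_rot: [[0.996, -0.086, -0.003], [-0.086, -0.996, 0.001], [-0.003, -0.0, -1.0]]
contact_force: [-3.6, 3.4, 1.7]
gripper_width: 0.243
```

```bash
python3 st.py
```

```text
t 22.65 pinrel(tool) [  60.149 -300.194] board xy [  -1.822 -134.78 ] z 33.7789220250054
ang -1.5762725082600493 F tool [-3.857 -3.058 -1.705] F board [-3.836  3.079] M [0.812 0.832 0.263] w 20.72033284008214
```

Emit:
jog_arm --rows '[1, 0, 0, 0, 0, 0, 0, 0]'

```text
time: 22.85
position: [0.5696, -0.1374, 0.0338]
tool_rot: [[0.996, -0.086, -0.004], [-0.086, -0.996, 0.001], [-0.004, -0.001, -1.0]]
contact_force: [-5.9, 3.9, 2.9]
gripper_width: 0.247
```

```bash
python3 st.py
```

```text
t 22.85 pinrel(tool) [  60.091 -300.16 ] board xy [  -1.778 -134.744] z 33.758317199772
ang -1.5763193942279594 F tool [-6.231 -3.376 -2.833] F board [-6.199  3.408] M [0.791 1.124 0.248] w 21.085847229040894
```

Emit:
jog_arm --rows '[1.5, 0, 0, 0, 0, 0, 0, 0]'

```text
time: 23.05
position: [0.5695, -0.1373, 0.0337]
tool_rot: [[0.996, -0.086, -0.007], [-0.086, -0.996, 0.002], [-0.007, -0.001, -1.0]]
contact_force: [-9.1, 4.4, 6.3]
gripper_width: 0.244
```

```bash
python3 st.py
```

```text
t 23.05 pinrel(tool) [  60.04  -300.144] board xy [  -1.79  -134.715] z 33.72522499966799
ang -1.5765247219985201 F tool [-9.46  -3.625 -6.214] F board [-9.394  3.673] M [0.861 1.527 0.24 ] w 20.85263283983322
```

Emit:
jog_arm --rows '[1, 0, 0, 0, 0, 0, 0, 0]'

```text
time: 23.25
position: [0.5695, -0.1373, 0.0337]
tool_rot: [[0.996, -0.087, -0.009], [-0.087, -0.996, 0.002], [-0.009, -0.001, -1.0]]
contact_force: [-9.8, 5.0, 7.8]
gripper_width: 0.245
```

```bash
python3 st.py
```

```text
t 23.25 pinrel(tool) [  59.994 -300.157] board xy [  -1.786 -134.72 ] z 33.719050829259054
ang -1.5766615154654806 F tool [-10.271  -4.116  -7.659] F board [-10.176   4.167] M [0.901 1.823 0.218] w 20.914632677409273
```

Emit:
jog_arm --rows '[0, 0, 0, 0, -3, 0, 0, 0, -3, 0, 0, 0, 0, 0, 0, 0]' --claw 46

```text
time: 23.65
position: [0.5684, -0.1382, 0.0341]
tool_rot: [[0.996, -0.087, 0.001], [-0.087, -0.996, -0.001], [0.001, 0.001, -1.0]]
contact_force: [0.1, -0.8, 0.4]
gripper_width: 0.538
```

```bash
python3 st.py
python3 - <<'E'
from h import *
d=snap('wrist','w18')
E
```

```text
t 23.65 pinrel(tool) [  60.921 -301.116] board xy [  -2.831 -135.65 ] z 34.090265035578284
ang -1.5770461348890117 F tool [ 0.213  0.754 -0.379] F board [ 0.208 -0.755] M [-0.015 -0.005  0.027] w 45.939537353235814
```

View pics/w18.png

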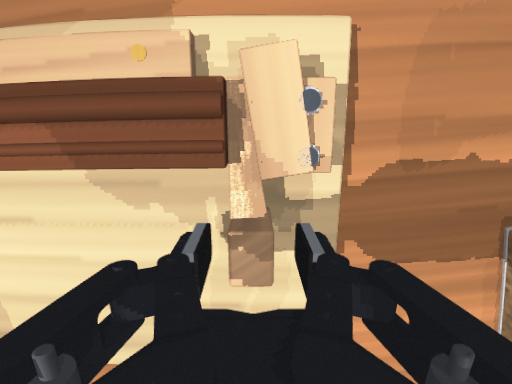

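Emit:
jog_arm --rows '[0, 0, -15, 0, 0, 0, -25, 0, -10, 0, -10, 0, -20, 0, 0, 0, -10, 0, 0, 0]'

```text
time: 24.2
position: [0.5264, -0.1339, 0.0847]
tool_rot: [[0.996, -0.087, -0.001], [-0.087, -0.996, 0.0], [-0.001, 0.0, -1.0]]
contact_force: [-0.4, -1.1, -0.4]
gripper_width: 0.542
```

Emit:
jog_arm --rows '[0, 0, 0, 0, 0, 0, 0, 0, 0, 0, 0, 0]' --claw 0

```text
time: 24.5
position: [0.5295, -0.134, 0.0838]
tool_rot: [[0.996, -0.086, 0.001], [-0.086, -0.996, -0.0], [0.001, 0.0, -1.0]]
contact_force: [-0.4, 0.4, -0.5]
gripper_width: 0.03
```

```bash
python3 st.py
python3 - <<'E'
from h import *
np.set_printoptions(precision=1,suppress=True)
d=snap('wrist','w19')
i=cv2.imread('pics/w19.png')[0:290,130:420];cv2.imwrite('pics/w19c.png',cv2.resize(i,None,fx=2,fy=2,interpolation=cv2.INTER_CUBIC))
E
```

```text
t 24.5 pinrel(tool) [ 100.452 -300.225] board xy [ -42.013 -134.629] z 83.79642185001372
ang -1.57590129504527 F tool [-0.443 -0.341  0.506] F board [-0.441  0.344] M [-0.027  0.029 -0.004] w 2.5602121638691364
```

View pics/w19c.png

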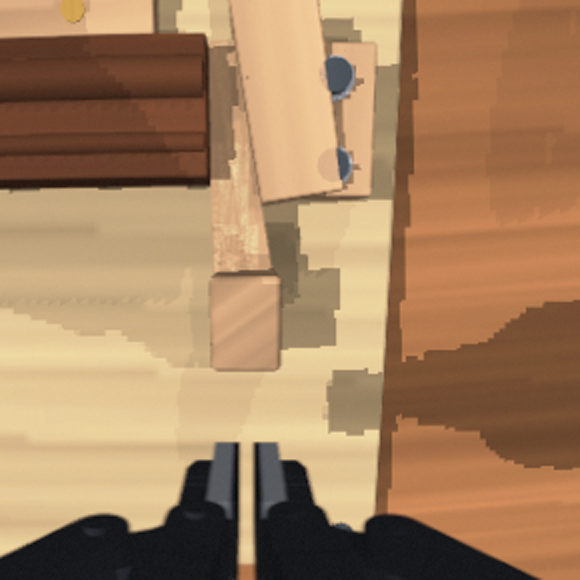

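Run:
```python
from h import *
np.set_printoptions(precision=1,suppress=True)
d=optics.camera('wrist'); s=sense();R=s['tool_rot'];p=s['position']
f=lambda u,v,z: (R.T@(ray(d,(130+u/2,v/2),z)-p)*1000)[:2]
for q in [(211,276),(280,273),(280,370),(211,370)]: print(f(*q,.058))
print(s['gripper_width'],p)
```

```text
[ 52.7 -10.2]
[53.6 10.5]
[23.6 10.9]
[ 23.6 -10.6]
-0.002530114880205908 [ 0.5 -0.1  0.1]
```

Emit:
jog_arm --rows '[0, 0, 15, 0, 0, 0, 25, 0, 0, 0, 13, 0, 0, 0, 4, 0, 0, 0, 0, 0]'

```text
time: 25.1
position: [0.5283, -0.134, 0.0265]
tool_rot: [[0.996, -0.086, -0.001], [-0.086, -0.996, 0.0], [-0.001, -0.0, -1.0]]
contact_force: [-0.9, 0.2, -0.1]
gripper_width: -0.004
```

Emit:
jog_arm --rows '[3, 0, 0, 0, 4, 0, 0, 0, 0, 0, 0, 0]'

```text
time: 25.4
position: [0.5371, -0.1347, 0.0277]
tool_rot: [[0.996, -0.086, 0.003], [-0.086, -0.996, -0.001], [0.003, 0.0, -1.0]]
contact_force: [0.9, 0.1, 0.5]
gripper_width: -0.0
```

```bash
python3 st.py
```

```text
t 25.4 pinrel(tool) [  92.821 -300.263] board xy [ -34.364 -134.711] z 27.677261962973297
ang -1.5758384609683258 F tool [ 0.895 -0.204 -0.503] F board [0.894 0.2  ] M [0.001 0.009 0.029] w -0.012177502748648287
```

Emit:
jog_arm --rows '[1.5, 0, 1, 0, 1.5, 0, 0, 0, 0, 0, 0, 0]'

```text
time: 25.7
position: [0.5387, -0.1348, 0.026]
tool_rot: [[0.996, -0.086, 0.0], [-0.086, -0.996, -0.0], [0.0, -0.0, -1.0]]
contact_force: [0.6, -1.0, -0.5]
gripper_width: 0.003
```

Emit:
jog_arm --rows '[1.5, 0, 0, 0, 0, 0, 0, 0]'

```text
time: 25.9
position: [0.5402, -0.135, 0.0259]
tool_rot: [[0.996, -0.086, 0.0], [-0.086, -0.996, -0.0], [0.0, 0.0, -1.0]]
contact_force: [1.2, -0.4, -0.5]
gripper_width: 0.001
```

Emit:
jog_arm --rows '[1.5, 0, 0, 0, 0, 0, 0, 0]'

```text
time: 26.1
position: [0.5411, -0.1351, 0.0258]
tool_rot: [[0.996, -0.086, -0.001], [-0.086, -0.996, 0.0], [-0.001, -0.0, -1.0]]
contact_force: [-0.8, -0.8, 0.7]
gripper_width: -0.002
```

```bash
python3 st.py
```

```text
t 26.1 pinrel(tool) [  88.662 -300.321] board xy [ -30.316 -134.757] z 25.83232755692971
ang -1.5762089355133457 F tool [-0.759  0.885 -0.734] F board [-0.764 -0.881] M [-0.015  0.15  -0.031] w -0.1291034982830335
```

Emit:
jog_arm --rows '[2, 0, 0, 0, 2, 0, 0, 0, 0, 0, 0, 0]'

```text
time: 26.4
position: [0.541, -0.135, 0.0256]
tool_rot: [[0.996, -0.087, -0.008], [-0.087, -0.996, 0.002], [-0.009, -0.001, -1.0]]
contact_force: [-7.8, 1.2, 5.6]
gripper_width: 0.003
```

```bash
python3 st.py
```

```text
t 26.4 pinrel(tool) [  88.61  -300.296] board xy [ -30.438 -134.68 ] z 25.649778811027083
ang -1.5767769975530614 F tool [-7.899 -0.549 -5.57 ] F board [-7.848  0.59 ] M [0.193 1.447 0.047] w 0.22759907013052091
```

Emit:
jog_arm --rows '[1.5, 0, 0, 0, 1, 0, 0, 0, 0, 0, 0, 0]'

```text
time: 26.7
position: [0.5409, -0.1349, 0.0256]
tool_rot: [[0.996, -0.087, -0.013], [-0.087, -0.996, 0.003], [-0.013, -0.002, -1.0]]
contact_force: [-11.5, 1.0, 10.1]
gripper_width: 0.001
```

```bash
python3 st.py
```

```text
t 26.7 pinrel(tool) [  88.59  -300.277] board xy [ -30.52  -134.631] z 25.590059094378883
ang -1.5771067209728058 F tool [-11.722  -0.043  -9.977] F board [-11.587   0.1  ] M [0.251 2.234 0.032] w 0.06731458619461299
```

Emit:
jog_arm --rows '[0, 0, -1.5, 0, 0.5, 0, 0, 0, 0, 0, 0, 0]'

```text
time: 27.0
position: [0.5415, -0.1349, 0.0264]
tool_rot: [[0.996, -0.087, -0.013], [-0.087, -0.996, 0.003], [-0.013, -0.002, -1.0]]
contact_force: [-11.7, 1.2, 3.9]
gripper_width: -0.0
```

```bash
python3 st.py
```

```text
t 27.0 pinrel(tool) [  88.057 -300.218] board xy [ -29.942 -134.589] z 26.39633217301258
ang -1.5769551632270993 F tool [-11.838  -0.219  -3.778] F board [-11.785   0.286] M [ 0.198  2.04  -0.002] w -0.015032103163185413
```

Emit:
jog_arm --rows '[0.8, 0, -0.8, 0, 0, 0, 0, 0]'

```text
time: 27.2
position: [0.5416, -0.1349, 0.0269]
tool_rot: [[0.996, -0.087, -0.015], [-0.087, -0.996, 0.003], [-0.015, -0.002, -1.0]]
contact_force: [-10.3, 1.2, 1.7]
gripper_width: -0.001
```

```bash
python3 st.py
```

```text
t 27.2 pinrel(tool) [  87.905 -300.133] board xy [ -29.799 -134.502] z 26.855558560008348
ang -1.5769804411072876 F tool [-10.389  -0.273  -1.53 ] F board [-10.363   0.335] M [ 0.167  2.086 -0.023] w -0.12311588793948855
```

Emit:
jog_arm --rows '[0.8, 0, -0.6, 0, 0, 0, 0, 0]'

```text
time: 27.4
position: [0.5417, -0.1349, 0.0272]
tool_rot: [[0.996, -0.087, -0.016], [-0.087, -0.996, 0.003], [-0.016, -0.002, -1.0]]
contact_force: [-11.5, 0.9, 0.3]
gripper_width: -0.001
```

```bash
python3 st.py
```

```text
t 27.4 pinrel(tool) [  87.787 -300.164] board xy [ -29.71  -134.526] z 27.152906439951238
ang -1.5770684816017475 F tool [-11.588   0.096  -0.157] F board [-11.585  -0.024] M [0.138 2.328 0.027] w -0.10558067564955995
```

Emit:
jog_arm --rows '[1.5, 0, -0.5, 0, 0, 0, 0, 0]'

```text
time: 27.6
position: [0.5417, -0.1349, 0.0274]
tool_rot: [[0.996, -0.087, -0.019], [-0.087, -0.996, 0.004], [-0.019, -0.002, -1.0]]
contact_force: [-14.0, 0.4, 1.3]
gripper_width: -0.002
```

```bash
python3 st.py
```

```text
t 27.6 pinrel(tool) [  87.683 -300.173] board xy [ -29.69 -134.51] z 27.370145340651444
ang -1.5773359493949357 F tool [-13.959   0.815  -1.038] F board [-13.941  -0.726] M [0.102 2.69  0.   ] w -0.14240679523296987
```

Emit:
jog_arm --rows '[-4, 0, 0, 0, -6, 0, 0, 0, -4, 0, 0, 0, 0, 0, 0, 0]'

```text
time: 28.0
position: [0.538, -0.1349, 0.0297]
tool_rot: [[0.996, -0.086, 0.001], [-0.086, -0.996, -0.0], [0.001, 0.0, -1.0]]
contact_force: [0.4, -0.5, 0.2]
gripper_width: -0.003
```

```bash
python3 st.py;  python3 - <<'E'
from h import *
d=snap('wrist','w20')
i=cv2.imread('pics/w20.png')[0:290,130:420];cv2.imwrite('pics/w20c.png',cv2.resize(i,None,fx=2,fy=2,interpolation=cv2.INTER_CUBIC))
E
```

```text
t 28.0 pinrel(tool) [  91.697 -300.399] board xy [ -33.391 -134.806] z 29.650355725648136
ang -1.5763388440763189 F tool [ 0.405  0.445 -0.154] F board [ 0.402 -0.448] M [ 0.026 -0.029 -0.02 ] w -0.21972623355791876
```

View pics/w20c.png

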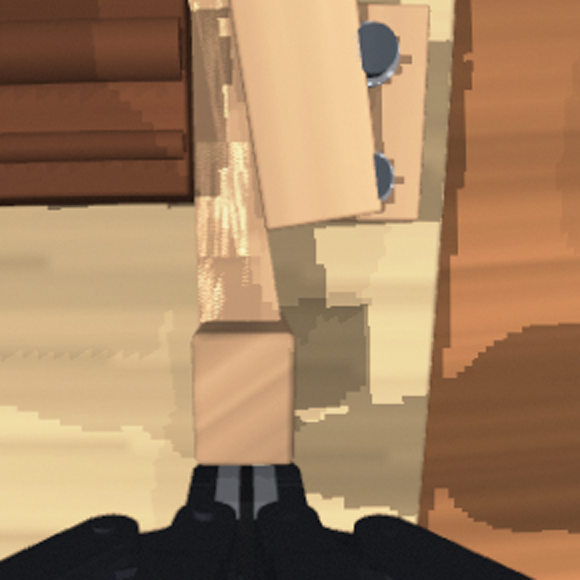

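Emit:
jog_arm --rows '[2, 0, 0, 0, 2, 0, 0, 0, 2, 0, -0.5, 0, 2, 0, -0.7, 0, 0, 0, 0, 0]'

```text
time: 28.55
position: [0.5419, -0.1351, 0.0296]
tool_rot: [[0.996, -0.087, -0.007], [-0.087, -0.996, 0.001], [-0.007, -0.001, -1.0]]
contact_force: [-6.6, -0.1, -0.7]
gripper_width: -0.001
```

```bash
python3 st.py
```

```text
t 28.55 pinrel(tool) [  87.704 -300.327] board xy [ -29.503 -134.725] z 29.64485104591065
ang -1.576684289054277 F tool [-6.526  0.672  0.74 ] F board [-6.535 -0.633] M [ 0.017  1.296 -0.019] w -0.08722710445187022
```

Emit:
jog_arm --rows '[2, 0, -0.8, 0, 2, 0, -0.8, 0, 0, 0, 0, 0]'

```text
time: 28.85
position: [0.5421, -0.135, 0.0304]
tool_rot: [[0.996, -0.087, -0.015], [-0.087, -0.996, 0.003], [-0.015, -0.001, -1.0]]
contact_force: [-10.4, -0.1, -0.8]
gripper_width: -0.001
```

```bash
python3 st.py
```

```text
t 28.85 pinrel(tool) [  87.462 -300.282] board xy [ -29.345 -134.657] z 30.40850413407785
ang -1.5769408699048417 F tool [-10.352   0.977   0.913] F board [-10.37   -0.912] M [0.046 2.268 0.008] w -0.12518443364600584
```

Emit:
jog_arm --rows '[1.5, 0, -0.3, 0, 1, 0, -0.2, 0, 0, 0, 0, 0]'

```text
time: 29.15
position: [0.5421, -0.135, 0.0305]
tool_rot: [[0.996, -0.087, -0.02], [-0.087, -0.996, 0.004], [-0.02, -0.002, -1.0]]
contact_force: [-13.4, 0.8, -0.8]
gripper_width: -0.002
```

```bash
python3 st.py
```

```text
t 29.15 pinrel(tool) [  87.353 -300.292] board xy [ -29.346 -134.637] z 30.45809409328027
ang -1.5772819701552252 F tool [-13.381   0.379   1.051] F board [-13.401  -0.29 ] M [0.009 2.942 0.012] w -0.1349108350438928
```

Emit:
jog_arm --rows '[-6, 0, 0, 0, -8, 0, 0, 0, -6, 0, 0, 0, -5, 0, 0, 0, 0, 0, 0, 0]'

```text
time: 29.65
position: [0.527, -0.1338, 0.0329]
tool_rot: [[0.996, -0.086, 0.001], [-0.086, -0.996, 0.0], [0.001, -0.0, -1.0]]
contact_force: [-1.1, -0.9, -0.4]
gripper_width: -0.0
```

Emit:
jog_arm --rows '[0, 0, -15, 0, -5, 0, -30, 0, -10, 0, -40, 0, -10, 0, -40, 0, 0, 0, -15, 0]'

```text
time: 30.15
position: [0.5028, -0.1324, 0.1771]
tool_rot: [[0.996, -0.087, 0.005], [-0.087, -0.996, -0.001], [0.006, 0.001, -1.0]]
contact_force: [0.5, 0.2, -0.2]
gripper_width: -0.0
```

```bash
python3 st.py;  python3 - <<'E'
from h import *
np.set_printoptions(precision=4,suppress=True)
for c in ['wrist','scene','side']:
    d=snap(c,c+'21')
    for n in ['butt','far_end','pin_axis','wedge_nose','gear']:
        print(c,n,[(np.round(x['point'],4),round(x['conf'],2)) for x in optics.place_of(n,c)[:1]])
i=cv2.imread('pics/scene21.png')[150:280,190:340];cv2.imwrite('pics/s21c.png',cv2.resize(i,None,fx=4.5,fy=4.5,interpolation=cv2.INTER_CUBIC))
E
```

```text
t 30.15 pinrel(tool) [ 126.75  -301.057] board xy [ -68.665 -135.177] z 177.11697120508106
ang -1.5770612320430084 F tool [ 0.491 -0.216  0.204] F board [0.493 0.213] M [-0.048  0.004  0.038] w -0.019786258514325975
wrist butt []
wrist far_end [(array([ 0.6264, -0.1276,  0.0335]), 0.68)]
wrist pin_axis []
wrist wedge_nose [(array([ 0.6508, -0.134 ,  0.0268]), 0.65)]
wrist gear [(array([0.5159, 0.1379, 0.0165]), 0.68)]
scene butt [(array([0.6552, 0.1473, 0.0343]), 0.6)]
scene far_end [(array([ 0.6324, -0.133 ,  0.0372]), 0.85)]
scene pin_axis [(array([0.6541, 0.156 , 0.0354]), 0.42)]
scene wedge_nose [(array([0.7994, 0.132 , 0.0031]), 0.53)]
scene gear [(array([0.5102, 0.1447, 0.0168]), 0.64)]
side butt [(array([0.6543, 0.1479, 0.0341]), 0.69)]
side far_end [(array([ 0.6324, -0.1298,  0.0351]), 0.92)]
side pin_axis [(array([0.6554, 0.1585, 0.0355]), 0.51)]
side wedge_nose [(array([ 0.65  , -0.1377,  0.0314]), 0.47)]
side gear [(array([0.5147, 0.1414, 0.0177]), 0.62)]
```

View pics/s21c.png

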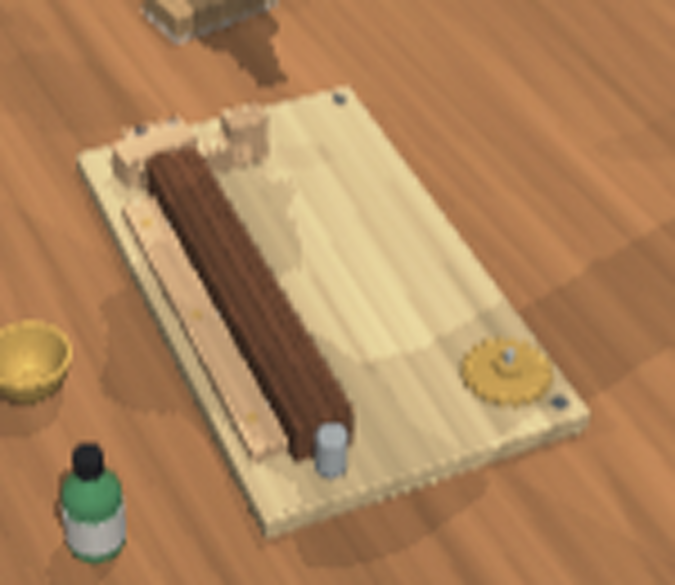

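View pics/wrist21.png

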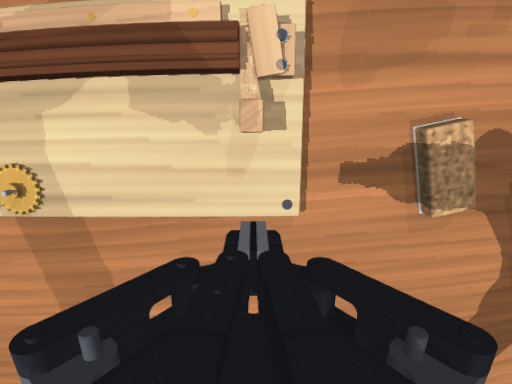

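Emit:
jog_arm --rows '[10, -5, -5, 0, 30, -20, -15, 0, 40, -30, -20, 0, 40, -35, -15, 0, 12, -15, -5, 0]'

```text
time: 31.55
position: [0.6403, -0.0387, 0.2313]
tool_rot: [[0.997, -0.081, 0.006], [-0.081, -0.997, 0.002], [0.006, -0.003, -1.0]]
contact_force: [0.2, 0.0, -0.1]
gripper_width: -0.004
```

Emit:
jog_arm --rows '[0, 0, 0, 0, 0, 0, 0, 0]'

```text
time: 31.75
position: [0.6349, -0.0436, 0.2293]
tool_rot: [[0.996, -0.086, -0.001], [-0.086, -0.996, -0.001], [-0.001, 0.001, -1.0]]
contact_force: [0.6, -0.3, -0.5]
gripper_width: -0.0
```

Run:
```python
from h import *
np.set_printoptions(precision=4,suppress=True)
d=snap('wrist','w22');s=sense();print(s['position'],s['time'])
i=cv2.imread('pics/w22.png');cv2.imwrite('pics/w22c.png',cv2.resize(i,(800,600),interpolation=cv2.INTER_CUBIC))
```

```text
[ 0.6343 -0.0447  0.2293] 31.8
```

View pics/w22c.png

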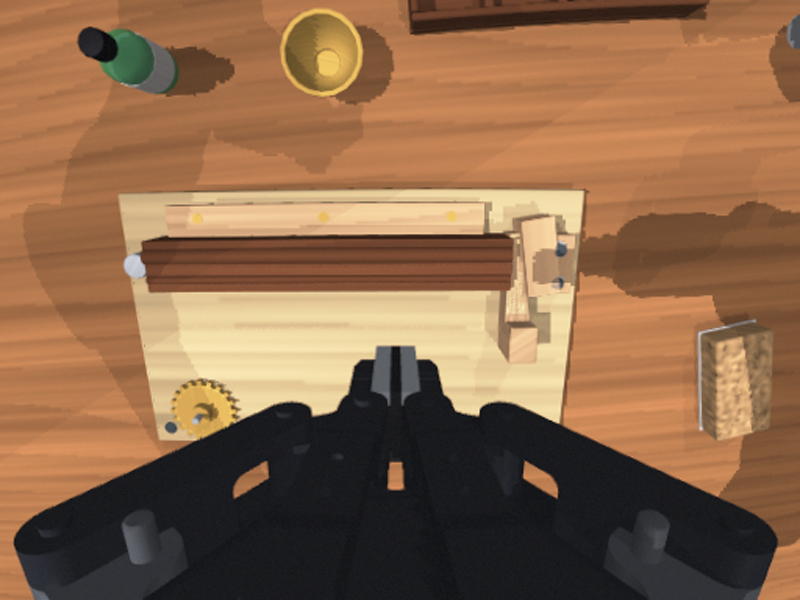

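Run:
```python
import cv2
i=cv2.imread('pics/w22.png')[120:240,70:385];cv2.imwrite('pics/w22d.png',cv2.resize(i[:80],None,fx=2.5,fy=5,interpolation=cv2.INTER_CUBIC))
```

```text
(no output)
```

View pics/w22d.png

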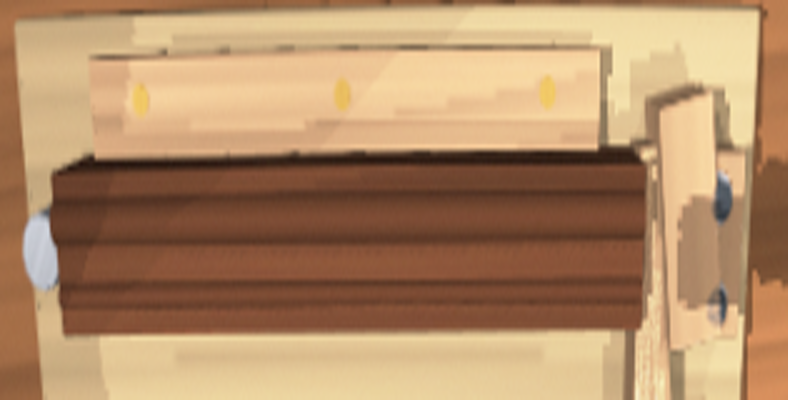

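```bash
python3 -c "
from cell import ctrl,sense
print(sense()['contact_force']);print(ctrl.job_done())"
```

```text
[-0.18373004 -0.75089067 -0.43153514]
the job is handed in; nothing more can be done
None
```

The moulding is set in the sticking board with the wedge driven in tight by hand-over pushes, and I handed the job in at about 32 s with the gripper well clear.

- **Moulding:** I gripped it mid-length and lifted it just clear of the board. The butt met the pin while it was still about 0.31 rad askew. I then swung it in with about 5 N bearing on the pin until the polished face lay flat on the fence. After pressing it on with about 9–10 N and lowering it onto the board, I let go.
- **Wedge:** I slid it in nose first until it stopped, with about 10 N on it, and released it. I then gave the back of the heel two level pushes with closed fingers, of about 14 N and 13.4 N. The wedge crept under 1 mm on the first push and about 0.3 mm on the second.
- **Forces:** The highest wedge push I read was about 14 N, which means at most about 25 N endwise on the moulding, under the 30 N limit.

**Last checks:** In the final pictures the polished face shows no gap along the fence, and the butt is at the pin (about 9–10 mm from its axis by the networks). The wedge sits between the moulding and the tail stop. The gear and the other bystanders in view looked undisturbed.

**Disagreements and gaps:**
- The scene camera's network reported the wedge nose at the far end of the bench. The pictures and the other two cameras contradict that, so I ignored it.
- I did not test the pressing on the fence again after the wedge went in; I only judged it by eye from the pictures.

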